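Hold the shutter key turned

ROBOT

A 6-joint arm with a two-finger parallel gripper is mounted at the origin on the work surface. World frame = base frame: x ahead of the robot, y to its left, z up, the work surface at z = 0. Lengths are in m, angles in rad, forces in N, time in s.
With the tool pointing down it reaches from about 0.25 to 0.725 m from the base axis. Payload 4 kg.
Tool frame: the origin (TCP) lies at the very end of the fingers, on their centre line; the grasp point (between the pads) lies 19 mm behind it; z points along the fingers, y is the line along which they close (so a half turn about z gives the same grasp; the last joint's range is limited). The gripper opens to 85 mm and grips with 20 to 120 N. Pads are 22 mm wide; open, the fingers measure 114 mm over their backs; the gripper's body (76 mm by 85 mm) begins 54 mm behind the grasp point. The pads swing forward as they close: fully open they stand 13 mm farther back than shut.
Start: joints at [-1.285, 0.241, 0.005, 1.335, 0, 1.571], TCP at [0.141, -0.48, 0.201] pointing down, gripper open.
Joint ranges: [-2.72, 2.72], [-1.05, 1.87], [-1.09, 1.28], [-1.99, 2.15], [-1.42, 1.44], [-3.14, 3.14]. Speed limits (rad/s): [2.79, 2.79, 3.14, 3.14, 3.14, 3.14].

INTERFACE

Orientations are given as a unit quaternion [x, y, z, w].
In Python, from workcell import bot, vision, workorder gives the robot as it stands.
- The arm moves only by the shell command python3 -m creep 'ROWS' [OPENING]. ROWS is JSON, a list of rows, each a list of 2 entries, a list of its own where there are three numbers: the shift along the tool's x, y, z in mm, then the turn, a rotation vector about the tool's x, y, z in rad. In form: [[[dx, dy, dz], [wx, wy, wz]], ...]. A call has 1 to 12 rows; each row shifts and turns the commanded pose from where the row before left it, along the tool's axes as they then stand; what a row does not reach is not made up. A row lasts 1/8 s, in which the tool goes at most 62.5 mm and 10.7 degrees, less where a joint would pass 70% of its speed; a pose out of reach is approached as far as the arm can. A call is refused whole if a number of a shift passes 62.5 or a number of a turn 0.188, either way. A call with a gripper value outside its range is refused whole. OPENING is the finger opening in mm, from 0 to 85.4, set as the call begins (- or left out, the last holds). The fingers move at their own pace and stop on an object; the grip force is fixed at half the most. Time passes only in rows, so rows that do not move let the fingers close. It gives the time, the measured TCP pose, the force, the opening and the grip force at its end, in the units of the state.
- bot.get_obs(): the state, without advancing time (a new reading comes with each control period).
- vision.camera(name): name is "scene" or "top" or "wrist"; returns a dict with "image" (400x640x3 uint8, blue, green, red), "z_map" (400x640 float32, m along the optical axis (not along the pixel's ray), 0 where there is no reading), "K" (3x3 intrinsics, pixels), "rvec" (rotation vector, rad) and "tvec" (3), from world to camera coordinates, as OpenCV has them; the wrist camera has in their place "tool_from_camera" (4x4, takes a point from camera to tool coordinates, whose origin is the TCP and whose axes are the flange's). Camera axes: x right, y down, z forward; pixel columns grow to the right and rows downward; lengths in m; the calibration is good to about 2 mm. A picture is of the moment at which its call begins: read the wrist's pose just before it.
- workorder.job_done(): hands the job in; it is judged then, once.
Trained networks look in a picture, given as the dict that the camera call returned (one of the last four; its "shot" number tells which), for a name from the list of things; names that differ only in an ending like _2 or _b are one class to them, and where a whole thing is asked for, a point or a joint stands for the part that bears it (a point fixed in the world has none). Each returns a list of dicts, best first, with "score" (0 to 1); they miss things now and then, are a little off and sometimes report something else, mostly with a low value. They report only what shows in the picture. A call takes as long as a camera call.
- vision.spot_in(picture, query): "position" ([column, row] in pixels, amid what is visible of it).
- vision.place_of(picture, query): "position" ([column, row] in pixels: a listed point, or the origin of a listed thing).
The state is a dict: "clock": time; "joint_pos": joint angles; "joint_vel": joint speeds; "tau": joint torques, N m; "eef_pos": TCP position; "tool_rot": TCP orientation; "ft_force": force on the tool from outside, world axes, zero at the start; "ft_torque": the same for the moment, N m; "grip_width": finger opening in m; "grasp_force": force on a finger pad.
Only numpy, scipy, OpenCV 4.12 (cv2) and the standard library are available. Lean on these libraries where they do the work, as an engineer would, in place of code of your own. Each camera call takes 0.05 s, during which the arm holds its last target. There are 200 camera calls.

TASK

Raise the serving-window shutter: take the red-capped key out of the wooden key block, push it fully home into the brass lock of the grey switch box on the ledge, wiggling it past the sticky pins rather than forcing it, and only then turn it a quarter turn clockwise (seen from above) towards the green mark. The lock is sprung and the shutter runs only while the key is kept turned, so finish holding: end with the fingers still gripping the key, fully in and turned. Leave the other two keys in their slots and everything else on the ledge where it stands.

Things in the scene. Friction and masses are not known exactly. Their poses are not given: they have to be found in the camera images.
- key_red: the shutter's key, red plastic cap, 30 g, standing point-down in one of the block's three slots (which one varies). Origin at the blade's point; z up to the cap, x across the blade's width, y through its thickness. Steel blade 10 mm wide, 4 mm thick, 28 mm long to the shoulder (20 x 8 mm, 28 to 33 mm above the point). Same both ways round: half a turn about z makes no difference
- key_red_tip (a point): the point of the red key's blade (the key's origin); the last 4 mm of the blade narrow to it, each side sloping 36 degrees off level, at full thickness
- key_red_grip (a point): where to grip the red key: on its axis, 52 mm above the point, axes as the key's. The cap is 28 mm wide (x), 10 mm thick (y), 32 to 68 mm above the point; grip its two flat faces from above, closing along y. Fingertips 19 mm below this point clear the block, or the lock when the key is home, by 5 mm. It turns the lock with 40 N of grip or more without slipping
- key_blue: an identical key with a blue cap, in another slot of the block; stays there
- key_black: an identical key with a black cap, in another slot of the block; stays there
- keyblock: fixed wooden block 170 x 56 x 40 mm high, origin under its centre, long side along its x. Three slots along its middle at x = -55, 0 and +55 mm, 33 mm deep; each key stands upright on its shoulder, blade down, its width along the block's x, the point 12 mm above the ledge, the cap's middle 62 mm above it. Lift straight up by 30 mm to clear the slot
- switch: the shutter's key switch: fixed grey cast box 90 x 84 x 50 mm on the ledge, fixing lugs 116 mm overall along its y, origin under its centre, z up. Round dark bezel (39 mm) with the brass lock plug in the middle of its top; white mark towards its +x (rest), green mark towards its -y (shutter runs)
- keyway (a point): centre of the keyway's mouth in the brass plug (23 mm across), 56 mm above the ledge on the switch box's axis; z up, out of the lock; turns with the plug. A slot 11.6 mm long along this point's x and 5.6 mm wide along its y (0.8 mm play all round the blade), 34 mm deep, with a 2 mm bevel round the mouth. The key is home when its shoulder rests on the plug, its point 28 mm below this point
- pin0: a round-nosed sticky pin in the lock, 9 mm below the mouth (origin at the middle of its 4.4 mm round nose), standing 3.4 to 4.2 mm into the keyway from its +x end. A push of 5 to 8 N along x slides it back and it stays. Straight down the key jams on it; over 30 N on a pin is forcing. Swing the blade end to end in the keyway, let it sink 1 to 2 mm under a light push (3 N), and repeat
- pin1: a round-nosed sticky pin in the lock, 15 mm below the mouth (origin at the middle of its 4.4 mm round nose), standing 3.4 to 4.2 mm into the keyway from its -x end. A push of 5 to 8 N along x slides it back and it stays. Straight down the key jams on it; over 30 N on a pin is forcing. Swing the blade end to end in the keyway, let it sink 1 to 2 mm under a light push (3 N), and repeat
- pin2: a round-nosed sticky pin in the lock, 21 mm below the mouth (origin at the middle of its 4.4 mm round nose), standing 3.4 to 4.2 mm into the keyway from its +x end. A push of 5 to 8 N along x slides it back and it stays. Straight down the key jams on it; over 30 N on a pin is forcing. Swing the blade end to end in the keyway, let it sink 1 to 2 mm under a light push (3 N), and repeat
- plug (a joint): turn of the lock plug in rad: 0 at rest (keyway along the switch box's x, towards the white mark), growing clockwise seen from above, stop at 1.57 (keyway towards the green mark). A spring brings it back when let go: about 0.01 N m near rest, 0.06 N m at the quarter turn
- press: wooden tortilla press with pale hinges, lever folded over its top, 230 x 210 x 90 mm, 2.6 kg, loose, origin under its middle; bystander
- molcajete: black basalt mortar on three feet with its pestle in it, 200 mm across, about 150 mm high, 4.5 kg, loose, origin under its middle; bystander
- mug: white ceramic mug, 82 mm across, 95 mm high, handle towards its +y, loose, origin under its middle; bystander
- scoop: orange plastic scoop, 205 mm long, 34 mm high, lying with its mouth to its +x, loose; bystander
- saltjar: glass salt jar with a wooden cap, 72 mm across, 110 mm high, loose, origin under its middle; bystander

How it is judged:
By the outcome, as a careful person would: the job done as asked, in the order asked, and still so for the second after the job is handed in, while the arm keeps its last pose, push and grip.
It also fails if it takes over 67 s, if anything falls off the work surface, if the arm or the gripper's body presses on something with over 40 N, if the wrist force passes 120 N, or if a joint passes its speed limit or range.

## Working session

There is one attempt and no reset: what is moved stays moved. The work goes in short steps, Python scripts to look and compute and a shell command to move; the robot and the scene stay as the last step left them, time stands still between calls to the robot, and variables do not carry over. Pictures are saved under pics/ and viewed, at most 10 in all, crops included, and the job is handed in when it is done.

```bash
mkdir -p pics; ls; cat > h.py <<'E'
import numpy as np, cv2
from scipy.spatial.transform import Rotation as R
from workcell import bot, vision, workorder
def pose():
    o=bot.get_obs(); return np.array(o["eef_pos"]), R.from_quat(o["tool_rot"])
def shot(name):
    p,r=pose(); c=vision.camera(name)
    if name=="wrist":
        T=np.eye(4);T[:3,:3]=r.as_matrix();T[:3,3]=p
        c["W"]=T@np.array(c["tool_from_camera"])
    else:
        T=np.eye(4);T[:3,:3]=cv2.Rodrigues(np.array(c["rvec"],float))[0];T[:3,3]=np.ravel(c["tvec"])
        c["W"]=np.linalg.inv(T)
    return c
def ray(c,px):
    d=np.linalg.inv(c["K"])@np.array([px[0],px[1],1.]); return c["W"][:3,3], c["W"][:3,:3]@d
def at_z(c,px,z):
    o,d=ray(c,px); return o+d*(z-o[2])/d[2]
def at_depth(c,px):
    u,v=int(round(px[0])),int(round(px[1])); w=c["z_map"][max(0,v-2):v+3,max(0,u-2):u+3]; w=w[w>0]
    o,d=ray(c,px); return o+d*(np.median(w) if w.size else np.nan)
E
python3 - <<'E'
from h import *
np.set_printoptions(precision=4,suppress=True)
o=bot.get_obs(); print(o)
for n in ["top","scene"]:
    c=shot(n); cv2.imwrite(f"pics/{n}0.png",c["image"]); print(n,c["W"][:3,3])
    for q,z in [("key_red_grip",.064),("key_blue",.012),("key_black",.012),("keyblock",0),("switch",0),("keyway",.056),("press",0),("molcajete",0),("mug",0),("saltjar",0),("scoop",0)]:
        for r in vision.place_of(c,q)[:2]: print(q,round(r["score"],2),np.round(r["position"],1),at_z(c,r["position"],z),at_depth(c,r["position"]))
E
```

```text
pics
{'clock': 0.0, 'joint_pos': array([-1.285 ,  0.2414,  0.0037,  1.3352, -0.    ,  1.5708]), 'joint_vel': array([-0.0003, -0.0004,  0.0005, -0.0011, -0.0003, -0.0003]), 'tau': array([  0.0009, -37.2318,  25.2407,   0.0169,  -0.    ,   0.    ]), 'eef_pos': array([ 0.1407, -0.479 ,  0.2004]), 'tool_rot': array([ 0.9898,  0.1424, -0.0002, -0.001 ]), 'ft_force': array([ 0.2728, -0.3182,  0.0219]), 'ft_torque': array([-0.0142,  0.0628, -0.0162]), 'grasp_force': 0.0, 'grip_width': 0.08556161397466827}
top [0.4598 0.1104 1.051 ]
key_red_grip 0.43 [276.2 198.6] [0.5518 0.225  0.064 ] [0.5505 0.2233 0.0786]
key_blue 0.38 [299.7 200. ] [0.551  0.1668 0.012 ] [0.5452 0.1632 0.0784]
key_black 0.58 [318.4 204.8] [0.5364 0.1161 0.012 ] [0.5337 0.1159 0.0484]
keyblock 0.61 [301.6 205.4] [0.537  0.1626 0.    ] [0.5339 0.1605 0.0411]
keyway 0.59 [421.8 220.2] [ 0.4855 -0.1515  0.056 ] [ 0.4855 -0.1513  0.0569]
press 0.79 [438.8 122.1] [ 0.7602 -0.2278  0.    ] [ 0.7435 -0.2089  0.0586]
molcajete 0.6 [278.6 129.1] [0.7538 0.2221 0.    ] [0.7418 0.2175 0.0429]
molcajete 0.46 [201.5 265.9] [0.379 0.4
[... 542 characters left out ...]
.1698 0.    ] [0.5715 0.1632 0.0211]
keyway 0.44 [222.4 213.5] [ 0.4833 -0.1522  0.056 ] [ 0.485  -0.1522  0.0579]
keyway 0.37 [315.8 286.9] [0.7904 0.0221 0.056 ] [0.7931 0.0212 0.061 ]
press 0.69 [215.7 316. ] [ 0.7549 -0.2268  0.    ] [ 0.7884 -0.2201  0.0612]
molcajete 0.91 [380.9 265.1] [0.7556 0.2181 0.    ] [0.8182 0.1763 0.1148]
mug 0.97 [315.4 284.9] [ 0.7543  0.0322 -0.    ] [0.7933 0.0203 0.0714]
mug 0.21 [218.1 212.4] [ 0.425  -0.1655  0.    ] [ 0.4749 -0.163   0.0556]
saltjar 0.56 [430.7 206.4] [0.6153 0.4479 0.    ] [0.6368 0.4291 0.0309]
scoop 0.98 [395.5 158.7] [0.3875 0.4408 0.    ] [0.3924 0.4377 0.0052]
scoop 0.55 [351.8 208.4] [0.5433 0.219  0.    ] [0.5736 0.2047 0.0393]
```

```bash
python3 - <<'E'
import cv2
a=cv2.imread("pics/top0.png")[100:300,180:480]
cv2.imwrite("pics/t1.png",cv2.resize(a,(800,533),interpolation=cv2.INTER_CUBIC))
E
```

```text
(no output)
```

View pics/t1.png

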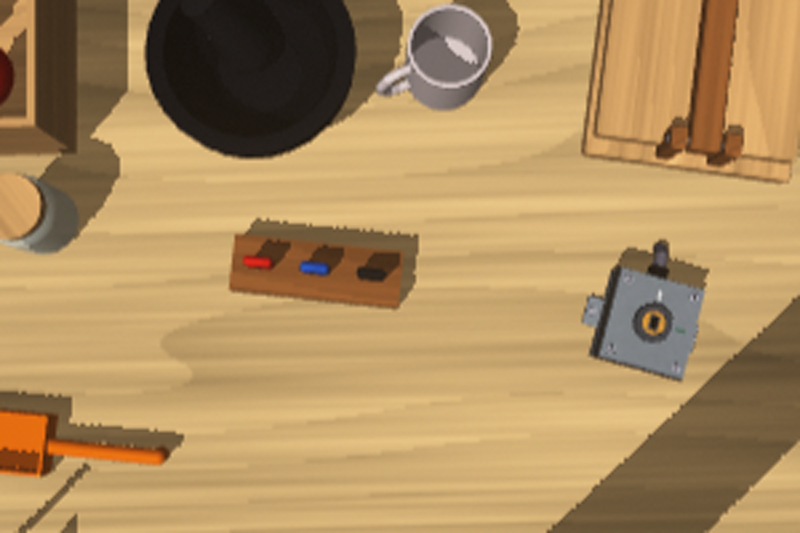

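The keys stand red, blue, black from left to right, with red at full-image pixel (276,198). The switch is at (425,221), its white mark up and slightly right, its green mark to the right, so its yaw is about -13°. I'll move above the switch first for a close look.

```bash
python3 -m creep '[[[43,-21,-5],[0,0,0]],[[43,-21,-5],[0,0,0]],[[43,-21,-5],[0,0,0]],[[43,-21,-5],[0,0,0.1]],[[43,-21,-5],[0,0,0]],[[43,-21,-5],[0,0,0]],[[43,-21,-5],[0,0,0]],[[43,-21,-5],[0,0,0]],[[30,-15,0],[0,0,0]],[[0,0,0],[0,0,0]],[[0,0,0],[0,0,0]]]' 85
cat > look.py <<'E'
import sys
from h import *
np.set_printoptions(precision=4,suppress=True)
o=bot.get_obs(); print(o["clock"],o["joint_pos"],o["eef_pos"],pose()[1].as_matrix()[:,0])
c=shot("wrist"); cv2.imwrite(f"pics/{sys.argv[1]}.png",c["image"]); print(c["tool_from_camera"],c["K"][0])
for q,z in [("key_red_grip",.064),("key_blue",.012),("key_black",.012),("keyblock",0),("switch",0),("keyway",.056)]:
    for r in vision.place_of(c,q)[:1]: print(q,round(r["score"],2),np.round(r["position"],1),at_z(c,r["position"],z),at_depth(c,r["position"]))
E
python3 look.py sw
```

```text
clock: 2.58
eef_pos: [0.4621, -0.2161, 0.2411]
tool_rot: [0.996, 0.093, -0.0, -0.0]
ft_force: [0.7, 0.7, 0.5]
grip_width: 0.0848
grasp_force: 0.0
2.575 [-0.4372  0.2485  0.1184  1.4415 -0.0004  2.5185] [ 0.4621 -0.2161  0.2411] [ 0.9828  0.1849 -0.0009]
[[ 0.0001 -0.952  -0.306   0.0795]
 [ 1.     -0.0004  0.0014  0.    ]
 [-0.0014 -0.306   0.952  -0.1729]
 [ 0.      0.      0.      1.    ]] [281.2567   0.     316.5987]
key_blue 0.26 [38.6 43.5] [0.55   0.1606 0.012 ] [0.5494 0.1356 0.0397]
key_black 0.68 [76.5 58.6] [0.541  0.1144 0.012 ] [0.5409 0.0923 0.0402]
keyblock 0.96 [36.7 42.3] [0.5513 0.1737 0.    ] [0.5502 0.1371 0.0404]
switch 0.86 [280.4 141.3] [ 0.4834 -0.1592  0.    ] [ 0.4912 -0.165   0.0565]
keyway 0.56 [277.  146.1] [ 0.4844 -0.1616  0.056 ] [ 0.4845 -0.1616  0.0566]
```

View pics/sw.png

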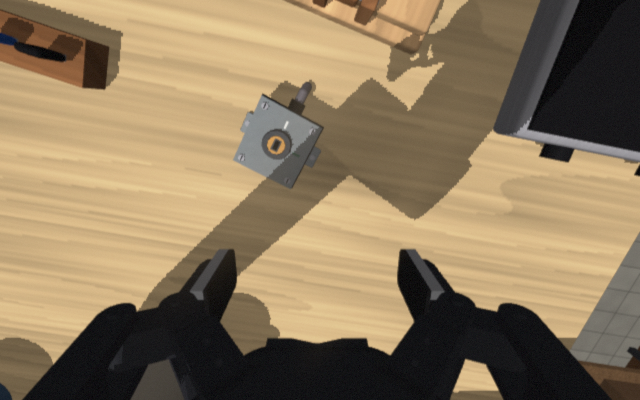

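```bash
python3 -m creep '[[[24,-59,11],[0,0,0]],[[24,-59,11],[0,0,0]],[[24,-59,11],[0,0,0]],[[24,-59,11],[0,0,0]],[[24,-59,11],[0,0,0]],[[24,-59,11],[0,0,0]],[[24,-59,11],[0,0,0]],[[0,0,0],[0,0,-0.183]],[[0,0,0],[0,0,-0.183]],[[0,0,0],[0,0,-0.183]],[[0,0,0],[0,0,-0.183]],[[0,0,0],[0,0,-0.183]]]' 60
python3 -m creep '[[[0,0,0],[0,0,-0.183]],[[0,0,0],[0,0,-0.183]],[[0,0,0],[0,0,0]],[[0,0,0],[0,0,0]]]'
cat >> look.py <<'E'
def blob(name,m,z,c):
    n,l,s,ce=cv2.connectedComponentsWithStats(m.astype(np.uint8))
    if n<2: return print(name,"none")
    i=1+np.argmax(s[1:,4]); u=np.argwhere(l==i)[:,::-1].astype(float)
    P=np.array([at_z(c,p,z) for p in u]); g=P[:,:2].mean(0); w,V=np.linalg.eigh(np.cov((P[:,:2]-g).T)); a=V[:,1]
    t=(P[:,:2]-g)@V; x=(np.percentile(t,99,0)+np.percentile(t,1,0))/2
    print(name,s[i],"mean",g,"mid",g+V@x,"ext",np.ptp(t,0),"yaw",np.degrees(np.arctan2(a[1],a[0])))
b,g,r=[c["image"][...,k].astype(int) for k in range(3)]
blob("red",(r>90)&(g<r*.4)&(b<r*.4),.080,c)
hsv=cv2.cvtColor(c["image"],cv2.COLOR_BGR2HSV)
blob("blue",(b>90)&(r<b*.6)&(g<b*.7),.080,c)
E
python3 look.py k1
```

```text
clock: 4.42
eef_pos: [0.5574, 0.1616, 0.1678]
tool_rot: [0.83, 0.557, 0.006, -0.018]
ft_force: [0.5, 0.3, -0.4]
grip_width: 0.0599
grasp_force: 0.0
clock: 4.92
eef_pos: [0.5574, 0.1618, 0.1679]
tool_rot: [0.718, 0.696, 0.009, -0.017]
ft_force: [0.8, -0.4, -0.2]
grip_width: 0.0603
grasp_force: 0.0
4.925 [0.2606 0.4162 0.1655 1.3208 0.0381 1.8621] [0.5574 0.1618 0.1679] [0.0309 0.9989 0.0363]
[[ 0.0001 -0.9515 -0.3076  0.0787]
 [ 1.     -0.0001  0.0007  0.001 ]
 [-0.0007 -0.3076  0.9515 -0.1729]
 [ 0.      0.      0.      1.    ]] [281.2567   0.     316.5987]
key_red_grip 0.7 [311.7 126.1] [0.5546 0.2262 0.064 ] [0.5551 0.2266 0.0804]
key_blue 0.71 [311.4 171.9] [0.5509 0.1716 0.012 ] [0.5527 0.1809 0.061 ]
key_black 0.9 [304.6 213.9] [0.5406 0.1188 0.012 ] [0.5425 0.1287 0.0405]
switch 0.58 [313.5 127.9] [0.5549 0.2222 0.    ] [0.5567 0.225  0.0797]
red [307 116   8  28 173] mean [0.554  0.2232] mid [0.5542 0.2238] ext [0.0066 0.0242] yaw 84.3622778846338
blue [301 170  11  30 257] mean [0.5481 0.1717] mid [0.5481 0.172 ] ext [0.009  0.0291] yaw 82.56980151206285
```

View pics/k1.png

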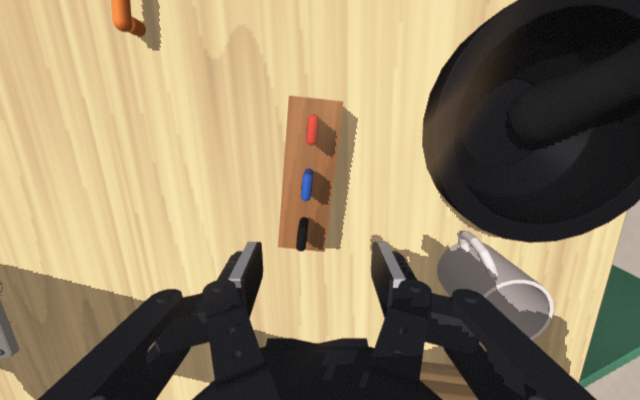

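```bash
cat > goal.py <<'E'
import sys
from h import *
np.set_printoptions(precision=4,suppress=True)
x,y,z,yaw=map(float,sys.argv[1:5]); p,r=pose()
a=np.radians(yaw); G=R.from_matrix(np.array([[np.cos(a),np.sin(a),0],[np.sin(a),-np.cos(a),0],[0,0,-1]]).T)
print("at",p,r.as_matrix()[:,0],"yaw",np.degrees(np.arctan2(*r.as_matrix()[1::-1,0])))
print("shift mm (now axes)",r.inv().apply(np.array([x,y,z])-p)*1000,"after-turn axes",G.inv().apply(np.array([x,y,z])-p)*1000,"turn",(r.inv()*G).as_rotvec())
E
python3 goal.py .554 .2235 .13 83.5
```

```text
at [0.5574 0.162  0.1679] [0.0284 0.9989 0.0363] yaw 88.36994758922978
shift mm (now axes) [59.9247 -4.6545 40.1335] after-turn axes [ 60.6859 -10.3071  37.8725] turn [-0.0131 -0.0358  0.0852]
```

```bash
python3 -m creep '[[[0,0,0],[-0.013,-0.036,0.085]],[[20,-3.4,12.6],[0,0,0]],[[20,-3.4,12.6],[0,0,0]],[[20.5,-3.5,12.6],[0,0,0]],[[0,0,0],[0,0,0]],[[0,0,0],[0,0,0]]]' 40
python3 look.py k2; python3 goal.py .554 .2235 .045 83.5
```

```text
clock: 6.02
eef_pos: [0.5538, 0.2235, 0.1298]
tool_rot: [0.746, 0.666, -0.0, 0.0]
ft_force: [-0.1, 0.6, -0.5]
grip_width: 0.0402
grasp_force: 0.0
6.025 [ 0.3838  0.4703  0.1498  1.2509 -0.0004  2.0667] [0.5538 0.2235 0.1298] [ 0.1118  0.9937 -0.0007]
[[ 0.0001 -0.9515 -0.3076  0.0788]
 [ 1.     -0.0002  0.0008  0.001 ]
 [-0.0008 -0.3076  0.9515 -0.1729]
 [ 0.      0.      0.      1.    ]] [281.2567   0.     316.5987]
key_red_grip 0.63 [317.5 198.4] [0.5558 0.2236 0.064 ] [0.5564 0.2291 0.0806]
key_blue 0.55 [318.9 229.8] [0.5515 0.1694 0.012 ] [0.5527 0.1823 0.0403]
key_black 0.96 [314.2 272.9] [0.5399 0.1143 0.012 ] [0.5454 0.1582 0.0801]
keyblock 0.85 [314.9 224.4] [0.5471 0.1713 0.    ] [0.5494 0.1888 0.0406]
red [311 180  12  38 398] mean [0.5556 0.2283] mid [0.5556 0.2281] ext [0.0094 0.0326] yaw 82.10821540983635
blue [310 234  11  40 352] mean [0.5484 0.1767] mid [0.5485 0.1771] ext [0.0091 0.0391] yaw 83.86450941707417
at [0.5543 0.2228 0.1305] [0.1135 0.9935 0.0002] yaw 83.48518962798568
shift mm (now axes) [ 0.6058 -0.376  85.4958] after-turn axes [ 0.6193 -0.3286 85.4959] turn [ 0.0006 -0.0002 -0.0003]
```

View pics/k2.png

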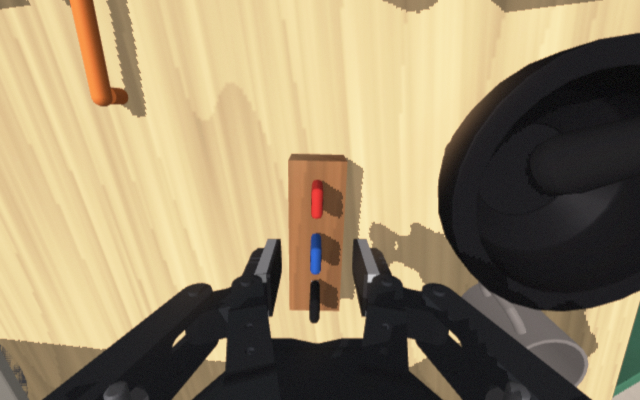

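```bash
python3 -m creep '[[[2,1.3,20],[0,0,0]],[[0,0,20],[0,0,0]],[[0,0,20],[0,0,0]],[[0,0,15],[0,0,0]],[[0,0,10],[0,0,0]],[[0,0,0],[0,0,0]]]' 40 ; python3 -m creep '[[[0,0,0],[0,0,0]],[[0,0,0],[0,0,0]],[[0,0,0],[0,0,0]],[[0,0,0],[0,0,0]],[[0,0,0],[0,0,0]],[[0,0,0],[0,0,0]]]' 0
```

```text
clock: 7.12
eef_pos: [0.555, 0.2249, 0.0444]
tool_rot: [0.746, 0.666, -0.001, -0.0]
ft_force: [0.1, 0.2, 0.4]
grip_width: 0.0397
grasp_force: 0.0
clock: 7.88
eef_pos: [0.5562, 0.2255, 0.046]
tool_rot: [0.746, 0.666, 0.001, 0.0]
ft_force: [-0.0, 0.5, 4.6]
grip_width: 0.0072
grasp_force: 59.2
```

```bash
python3 -m creep '[[[0,0,-4],[0,0,0]],[[0,0,-8],[0,0,0]],[[0,0,-12],[0,0,0]],[[0,0,-20],[0,0,0]],[[0,0,-25],[0,0,0]],[[0,0,-25],[0,0,0]],[[0,0,0],[0,0,0]]]'; python3 goal.py .4844 -.1616 .15 167; python3 - <<'E'
from h import *
c=shot("wrist"); i=c["image"]; cv2.imwrite("pics/k3.png",cv2.resize(i[130:330,220:420],(600,600)))
E
```

```text
clock: 8.75
eef_pos: [0.557, 0.2259, 0.1419]
tool_rot: [0.746, 0.666, 0.002, 0.001]
ft_force: [0.3, 0.6, -0.7]
grip_width: 0.0073
grasp_force: 58.7
at [0.557  0.2259 0.1419] [0.1126 0.9936 0.0025] yaw 83.53702552940895
shift mm (now axes) [-393.1459  -28.5258   -9.182 ] after-turn axes [ -16.3792 -393.8635   -8.0614] turn [ 0.0055  0.0012 -1.4567]
```

View pics/k3.png

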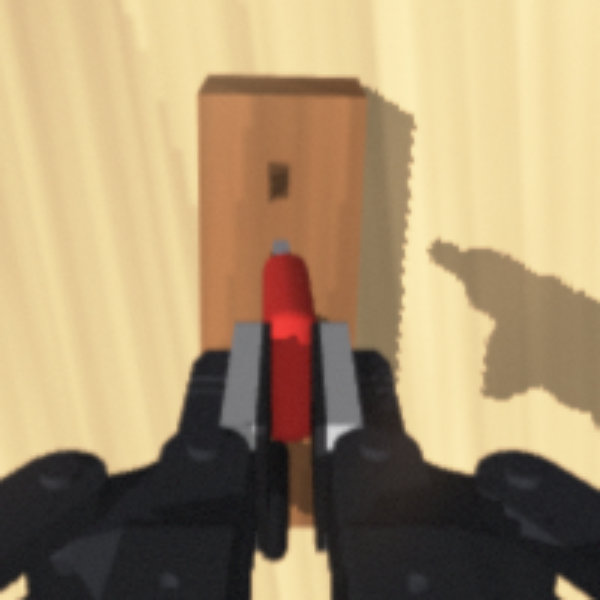

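```bash
python3 -m creep '[[[-20,-2,-9],[0,0,0]],[[-47,-3.3,0],[0,0,0]],[[-47,-3.3,0],[0,0,0]],[[-47,-3.3,0],[0,0,0]],[[-47,-3.3,0],[0,0,0]],[[-47,-3.3,0],[0,0,0]],[[-47,-3.3,0],[0,0,0]],[[-47,-3.3,0],[0,0,0]],[[-44,-3.3,0],[0,0,0]],[[0,0,0],[0,0,-0.18]],[[0,0,0],[0,0,-0.18]],[[0,0,0],[0,0,-0.18]]]'
python3 -m creep '[[[0,0,0],[0,0,-0.18]],[[0,0,0],[0,0,-0.18]],[[0,0,0],[0,0,-0.18]],[[0,0,0],[0,0,-0.18]],[[0,0,0],[0,0,-0.18]],[[0,0,0],[0,0,-0.017]],[[0,0,0],[0,0,0]],[[0,0,0],[0,0,0]]]'
python3 look.py l1; python3 goal.py .4844 -.1616 .15 167;
```

```text
clock: 10.3
eef_pos: [0.4811, -0.1629, 0.1473]
tool_rot: [0.539, 0.842, -0.001, -0.001]
ft_force: [0.0, -0.8, -1.4]
grip_width: 0.0073
grasp_force: 58.7
clock: 11.3
eef_pos: [0.4826, -0.1623, 0.148]
tool_rot: [0.114, 0.993, -0.0, -0.0]
ft_force: [1.0, 0.4, 0.0]
grip_width: 0.0068
grasp_force: 58.7
11.3 [-0.3242  0.2886 -0.0723  1.2104 -0.0002 -0.096 ] [ 0.4826 -0.1623  0.148 ] [-0.9741  0.2263  0.0005]
[[ 0.0001 -0.9516 -0.3073  0.0775]
 [ 1.      0.0004 -0.001   0.0004]
 [ 0.0011 -0.3073  0.9516 -0.1729]
 [ 0.      0.      0.      1.    ]] [281.2567   0.     316.5987]
key_red_grip 0.67 [317.7 246.3] [ 0.5394 -0.1742  0.064 ] [ 0.4785 -0.1605  0.1823]
key_blue 0.71 [323.  193.3] [ 0.5014 -0.1591  0.012 ] [ 0.4877 -0.157   0.057 ]
keyblock 0.81 [607.2 167.4] [0.5487 0.1678 0.    ] [0.5309 0.1285 0.0404]
keyway 0.61 [321.9 191.9] [ 0.4863 -0.1577  0.056 ] [ 0.486  -0.1577  0.057 ]
red [310 227  14  49 521] mean [ 0.5385 -0.1753] mid [ 0.5386 -0.1753] ext [0.0122 0.0516] yaw 167.06702451782996
blue none
at [ 0.483  -0.1621  0.1481] [-0.9744  0.2248  0.0001] yaw 167.01019320052833
shift mm (now axes) [-1.232   0.8397 -1.8672] after-turn axes [-1.2319  0.8404 -1.8669] turn [-0.0002 -0.0001  0.0002]
```

View pics/l1.png

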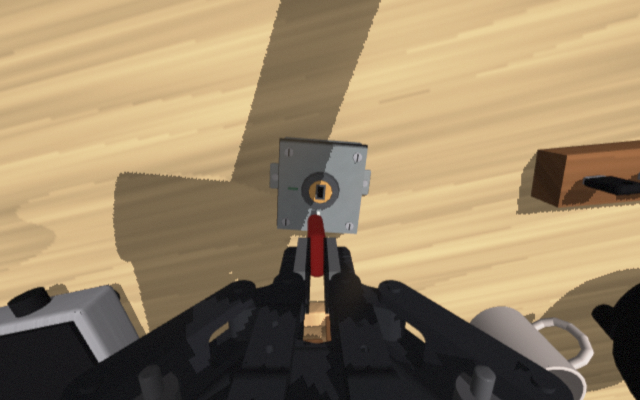

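The key hangs at pixel (317,250) with its tip near (318,212). The keyway is at (321,191) and the green mark at (293,188). Next I'll measure the box yaw and the plug centre.

```bash
cat > lock.py <<'E'
import sys
from h import *
np.set_printoptions(precision=4,suppress=True)
def hue(c):
    h=cv2.cvtColor(c["image"],cv2.COLOR_BGR2HSV); return h
p,r=pose(); c=shot("wrist"); h=hue(c)
m=((h[...,0]>8)&(h[...,0]<28)&(h[...,1]>120)&(h[...,2]>70)).astype(np.uint8); m[:, :290]=0; m[:,350:]=0; m[:165]=0; m[225:]=0
n,l,s,ce=cv2.connectedComponentsWithStats(m)
i=1+np.argmax(s[1:,4]); q=np.argwhere(l==i)[:,::-1]
hull=cv2.convexHull(q.astype(np.int32)); (e0,ax,an)=cv2.fitEllipse(hull)
C=at_z(c,e0,.056); print("plug px",e0,ax,"world",C,"in tool mm",r.inv().apply(C-p)*1000)
# grey box top from depth
o=c["W"]; v,u=np.mgrid[0:400,0:640]; P=np.stack([(u-c["K"][0,2])/c["K"][0,0],(v-c["K"][1,2])/c["K"][1,1],np.ones(u.shape)],-1)*c["z_map"][...,None]
Wp=P@o[:3,:3].T+o[:3,3]
t=((abs(Wp[...,2]-.050)<.004)&(np.hypot(Wp[...,0]-C[0],Wp[...,1]-C[1])<.07)).astype(np.uint8)
pts=Wp[t>0][:,:2]; rc=cv2.minAreaRect((pts*1000).astype(np.float32)); print("box",rc)
if len(sys.argv)>1: cv2.imwrite(f"pics/{sys.argv[1]}.png",cv2.resize(c["image"][140:290,245:395],(600,600),interpolation=cv2.INTER_CUBIC))
E
python3 lock.py; python3 - <<'E'
from h import *
c=shot("wrist")
P=np.array([at_z(c,p,.05)[:2] for p in [(280,139),(367,145),(357,233),(277,228)]])*1000
print(P.round(1)); 
for a,b in [(0,1),(1,2),(2,3),(3,0)]: d=P[b]-P[a]; print(np.linalg.norm(d),np.degrees(np.arctan2(d[1],d[0])))
E
```

```text
plug px (319.7201232910156, 190.98924255371094) (21.939435958862305, 22.793367385864258) world [ 0.4854 -0.1595  0.056 ] in tool mm [-1.721   3.1475 92.1322]
box ((486.0859375, -159.75863647460938), (84.27032470703125, 90.73242950439453), 72.87051391601562)
[[ 428.4 -185.2]
 [ 452.6 -105.7]
 [ 541.1 -131.7]
 [ 516.6 -212.5]]
83.0831888998748 73.12745426138488
92.29250058852918 -16.391659353484634
84.43068418366315 -106.85633294462657
92.31491859491177 162.771887422587
```

```bash
python3 -m creep '[[[0,0,0],[0,0,0.07]],[[-2,3.1,17],[0,0,0]],[[0,0,16],[0,0,0]],[[0,0,16],[0,0,0]],[[0,0,0],[0,0,0]],[[0,0,0],[0,0,0]]]'
python3 lock.py l2;python3 goal.py .4858 -.1597 .099 163
```

```text
clock: 12.5
eef_pos: [0.4862, -0.1599, 0.0997]
tool_rot: [0.148, 0.989, -0.0, 0.0]
ft_force: [0.1, 0.4, -0.8]
grip_width: 0.0073
grasp_force: 58.7
plug px (316.69873046875, 204.83360290527344) (25.823543548583984, 27.589277267456055) world [ 0.4854 -0.1594  0.056 ] in tool mm [ 0.9825  0.2953 43.6828]
box ((485.9704895019531, -159.8058624267578), (84.36298370361328, 90.68612670898438), 72.73287963867188)
at [ 0.4864 -0.16    0.0999] [-0.9563  0.2924 -0.0014] yaw 163.00031315648823
shift mm (now axes) [0.6989 0.1126 0.9247] after-turn axes [0.6976 0.1124 0.9257] turn [-0.0002  0.0014  0.    ]
```

View pics/l2.png

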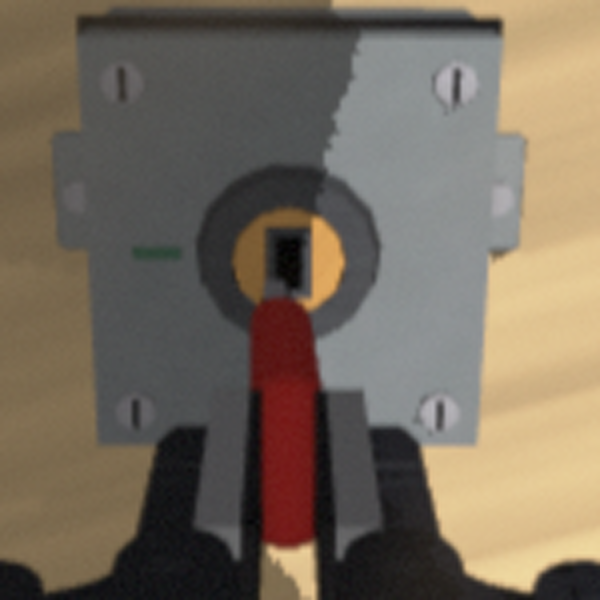

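```bash
python3 -m creep '[[[0.5,0.3,3],[0,0,0]],[[0,0,4],[0,0,0]],[[0,0,0],[0,0,0]],[[0,0,0],[0,0,0]]]'
python3 - <<'E'
from h import *
p,r=pose(); c=shot("wrist"); K=c["K"]; Ti=np.linalg.inv(c["W"])
def pr(w): q=Ti@np.r_[w,1]; q=K@q[:3]; return q[:2]/q[2]
print(p,"keyway",pr(np.array([.4858,-.1597,.056])),"tip0",pr(p+r.apply([0,0,.033])),"tip +x3mm",pr(p+r.apply([.003,0,.033])))
cv2.imwrite("pics/l3.png",cv2.resize(c["image"][190:235,290:350],(800,600),interpolation=cv2.INTER_CUBIC))
E
```

```text
clock: 13.05
eef_pos: [0.4854, -0.1594, 0.0921]
tool_rot: [0.148, 0.989, -0.0, -0.0]
ft_force: [-0.5, -0.3, -0.6]
grip_width: 0.0074
grasp_force: 58.7
[ 0.48537831 -0.15938097  0.09211208] keyway [316.10027184 209.78633796] tip0 [316.31096113 210.57883044] tip +x3mm [316.31006617 206.96690374]
```

View pics/l3.png

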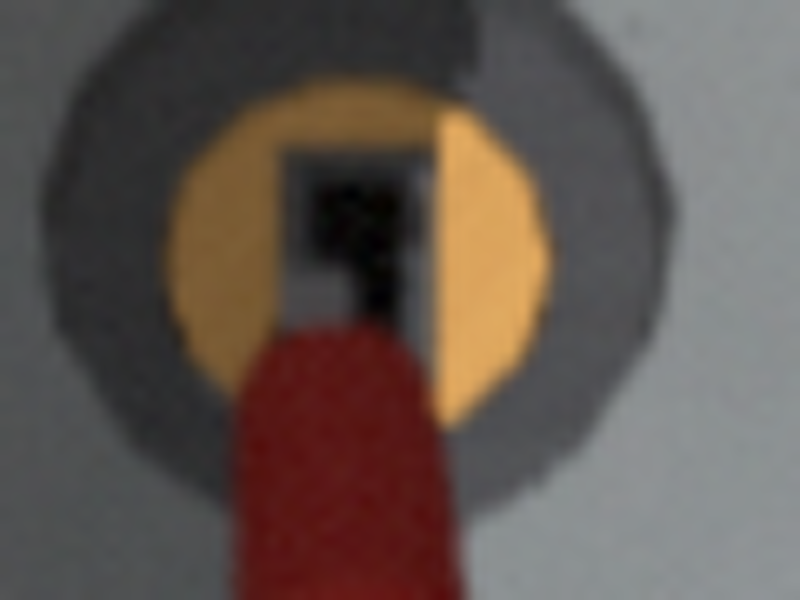

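Picture l3: the blade end is at about (313.8, 210) and the keyway centre at (316.9, 210.5). The key is tilted about 0.033 rad in the grip, its tip 2.4 mm off in tool y. I'll level the key, shift it, and lower it into the mouth.

```bash
python3 -m creep '[[[-1.4,1.3,0],[0,0,0]],[[0,0,0],[-0.033,0,0]],[[0,0,2],[0,0,0]],[[0,0,2],[0,0,0]],[[0,0,2],[0,0,0]],[[0,0,0],[0,0,0]],[[0,0,0],[0,0,0]]]'
```

```text
clock: 13.98
eef_pos: [0.4875, -0.1584, 0.0868]
tool_rot: [0.148, 0.989, 0.016, 0.003]
ft_force: [-1.2, 0.2, 5.3]
grip_width: 0.0069
grasp_force: 59.4
```

```bash
cat > st.py <<'E'
from h import *
np.set_printoptions(precision=2,suppress=True)
F=[];P=[];M=[]
for _ in range(1):
    o=bot.get_obs(); r=R.from_quat(o["tool_rot"])
    print("t",round(o["clock"],2),"F tool",r.inv().apply(o["ft_force"]),"M tool Ncm",r.inv().apply(o["ft_torque"])*100,"pos mm",np.array(o["eef_pos"])*1000,"yaw",np.degrees(np.arctan2(*r.as_matrix()[1::-1,0])),
     "lock-frame TCP mm",(R.from_euler("z",163,degrees=True).inv().apply(np.array(o["eef_pos"])-[.4858,-.1597,.056])*1000*[1,-1,1]))
E
python3 st.py; python3 -m creep '[[[1,0,0],[0,0,0]],[[0,0,0],[0,0,0]]]'; python3 st.py;  python3 -m creep '[[[0,0,1],[0,0,0]],[[0,0,0],[0,0,0]]]'; python3 st.py
python3 - <<'E'
from h import *
c=shot("wrist"); cv2.imwrite("pics/l4.png",cv2.resize(c["image"][190:235,290:350],(800,600),interpolation=cv2.INTER_CUBIC))
E
```

```text
t 13.97 F tool [ 1.23 -0.02 -5.27] M tool Ncm [-2.49 23.32 -3.79] pos mm [ 487.54 -158.4    86.75] yaw 163.01275437740117 lock-frame TCP mm [-1.29  1.75 30.75]
clock: 14.22
eef_pos: [0.4864, -0.158, 0.0863]
tool_rot: [0.148, 0.989, 0.016, 0.003]
ft_force: [0.0, 0.2, 4.3]
grip_width: 0.0072
grasp_force: 59.3
t 14.22 F tool [ 0.03  0.3  -4.29] M tool Ncm [7.12 3.81 0.88] pos mm [ 486.38 -158.04   86.27] yaw 163.0094433907402 lock-frame TCP mm [-0.07  1.76 30.27]
clock: 14.48
eef_pos: [0.4863, -0.158, 0.0855]
tool_rot: [0.148, 0.989, 0.016, 0.003]
ft_force: [-1.1, 0.2, 5.4]
grip_width: 0.0071
grasp_force: 59.4
t 14.47 F tool [ 1.11  0.1  -5.39] M tool Ncm [ 0.3  31.77 -3.77] pos mm [ 486.31 -157.99   85.53] yaw 163.00410715258303 lock-frame TCP mm [ 0.01  1.79 29.53]
```

View pics/l4.png

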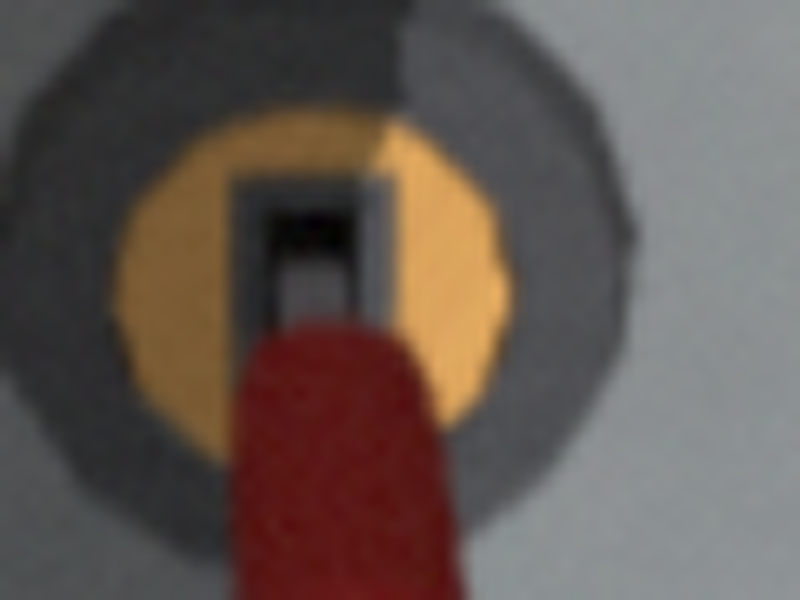

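The blade is centred across the slot, but it sits about 2.3 mm too far towards tool -x: the edge I saw is the blade's corner, not its apex. I'll shift it.

```bash
python3 -m creep '[[[0,0,-1.5],[0,0,0]],[[2.3,0,0],[0,0,0]],[[0,0,1.5],[0,0,0]],[[0,0,1],[0,0,0]],[[0,0,0],[0,0,0]]]'; python3 st.py;  python3 -m creep '[[[0,0,1],[0,0,0]],[[0,0,1],[0,0,0]],[[0,0,0],[0,0,0]]]'; python3 st.py
```

```text
clock: 15.15
eef_pos: [0.4839, -0.1573, 0.0839]
tool_rot: [0.148, 0.989, 0.016, 0.002]
ft_force: [-0.2, -0.2, 0.3]
grip_width: 0.007
grasp_force: 58.7
t 15.15 F tool [ 0.08 -0.23 -0.27] M tool Ncm [ 7.37  3.42 -3.51] pos mm [ 483.93 -157.29   83.87] yaw 163.00051438323902 lock-frame TCP mm [ 2.49  1.76 27.87]
clock: 15.52
eef_pos: [0.484, -0.1572, 0.082]
tool_rot: [0.148, 0.989, 0.016, 0.002]
ft_force: [-0.1, 0.2, -0.4]
grip_width: 0.0066
grasp_force: 58.7
t 15.53 F tool [0.12 0.2  0.4 ] M tool Ncm [-0.46  2.36 -0.12] pos mm [ 484.03 -157.24   82.03] yaw 163.00232741498053 lock-frame TCP mm [ 2.42  1.84 26.03]
```

```bash
python3 -m creep '[[[1,0,0],[0,0,0]],[[1,0,0],[0,0,0]],[[0,0,0],[0,0,0]]]'; python3 st.py;  python3 -m creep '[[[-2,0,0],[0,0,0]],[[-1,0,0],[0,0,0]],[[-1,0,0],[0,0,0]],[[0,0,0],[0,0,0]]]'; python3 st.py
```

```text
clock: 15.9
eef_pos: [0.4822, -0.1567, 0.0822]
tool_rot: [0.148, 0.989, 0.016, 0.003]
ft_force: [0.5, -0.6, 0.1]
grip_width: 0.0075
grasp_force: 58.7
t 15.9 F tool [-0.67 -0.42 -0.11] M tool Ncm [ 2.36 -5.21  1.56] pos mm [ 482.24 -156.69   82.21] yaw 163.00402381503199 lock-frame TCP mm [ 4.28  1.83 26.21]
clock: 16.4
eef_pos: [0.4854, -0.1576, 0.0819]
tool_rot: [0.148, 0.989, 0.016, 0.002]
ft_force: [-1.6, 0.8, 1.6]
grip_width: 0.0073
grasp_force: 58.8
t 16.4 F tool [ 1.72  0.37 -1.62] M tool Ncm [ 3.95 61.36  2.12] pos mm [ 485.38 -157.62   81.91] yaw 163.00566128522848 lock-frame TCP mm [ 1.01  1.86 25.91]
```

```bash
python3 -m creep '[[[2.3,0,0],[0,0,0]],[[0,0,1],[0,0,0]],[[0,0,1],[0,0,0]],[[0,0,0],[0,0,0]]]'; python3 st.py;  python3 -m creep '[[[2,0,0],[0,0,0]],[[0,0,0],[0,0,0]]]'; python3 st.py;  python3 -m creep '[[[-4,0,0],[0,0,0]],[[0,0,0],[0,0,0]]]'; python3 st.py
```

```text
clock: 16.9
eef_pos: [0.4843, -0.1573, 0.0806]
tool_rot: [0.148, 0.989, 0.016, 0.003]
ft_force: [-1.0, 0.3, 3.2]
grip_width: 0.0071
grasp_force: 59.1
t 16.9 F tool [ 1.03  0.15 -3.16] M tool Ncm [ 5.36 17.83 -1.24] pos mm [ 484.28 -157.27   80.58] yaw 163.0032335547362 lock-frame TCP mm [ 2.16  1.88 24.58]
clock: 17.15
eef_pos: [0.482, -0.1566, 0.08]
tool_rot: [0.148, 0.989, 0.016, 0.003]
ft_force: [0.7, -0.1, -0.6]
grip_width: 0.0077
grasp_force: 58.7
t 17.15 F tool [-0.67  0.03  0.62] M tool Ncm [  4.12 -11.88   0.43] pos mm [ 482.03 -156.57   80.04] yaw 163.0023067698888 lock-frame TCP mm [ 4.52  1.89 24.04]
clock: 17.4
eef_pos: [0.4848, -0.1574, 0.0798]
tool_rot: [0.148, 0.989, 0.016, 0.001]
ft_force: [-2.3, 0.3, 2.4]
grip_width: 0.0068
grasp_force: 59.0
t 17.4 F tool [ 2.28 -0.34 -2.37] M tool Ncm [ 7.56 74.43  0.79] pos mm [ 484.78 -157.4    79.77] yaw 163.0003180482635 lock-frame TCP mm [ 1.64  1.9  23.77]
```

```bash
python3 -m creep '[[[-1,0,0],[0,0,0]],[[-1,0,0],[0,0,0]],[[0,0,0],[0,0,0]]]'; python3 st.py;  python3 -m creep '[[[-1,0,0],[0,0,0]],[[-1,0,0],[0,0,0]],[[0,0,0],[0,0,0]]]'; python3 st.py;  python3 -m creep '[[[3,0,0],[0,0,0]],[[3,0,0.5],[0,0,0]],[[0,0,0.5],[0,0,0]],[[0,0,0],[0,0,0]]]'; python3 st.py
```

```text
clock: 17.77
eef_pos: [0.4867, -0.158, 0.0798]
tool_rot: [0.148, 0.989, 0.016, 0.001]
ft_force: [-4.9, 0.6, 2.7]
grip_width: 0.0072
grasp_force: 59.0
t 17.77 F tool [ 4.86 -0.81 -2.67] M tool Ncm [  7.85 136.94   1.16] pos mm [ 486.73 -157.99   79.83] yaw 163.00344994480272 lock-frame TCP mm [-0.39  1.91 23.83]
clock: 18.15
eef_pos: [0.4882, -0.1584, 0.0798]
tool_rot: [0.148, 0.989, 0.016, 0.001]
ft_force: [-6.1, 1.6, 4.8]
grip_width: 0.007
grasp_force: 59.0
t 18.15 F tool [ 6.29 -0.09 -4.8 ] M tool Ncm [  1.58 176.61   1.15] pos mm [ 488.21 -158.43   79.82] yaw 163.00189335924202 lock-frame TCP mm [-1.93  1.92 23.82]
clock: 18.65
eef_pos: [0.4847, -0.1574, 0.0796]
tool_rot: [0.148, 0.989, 0.016, 0.003]
ft_force: [-1.6, 0.4, 2.6]
grip_width: 0.0075
grasp_force: 59.1
t 18.65 F tool [ 1.62 -0.04 -2.59] M tool Ncm [ 3.65 54.01 -4.63] pos mm [ 484.69 -157.37   79.62] yaw 163.00079738304518 lock-frame TCP mm [ 1.74  1.91 23.62]
```

```bash
python3 -m creep '[[[0,0,0],[0,-0.05,0]],[[0,0,0],[0,-0.05,0]],[[0,0,0],[0,0,0]]]'; python3 st.py;  python3 -m creep '[[[0,0,0],[0,-0.05,0]],[[0,0,0],[0,0,0]]]'; python3 st.py;  python3 -m creep '[[[0,0,0],[0,0.1,0]],[[0,0,0.5],[0,0.1,0]],[[0,0,0],[0,0,0]]]'; python3 st.py
```

```text
clock: 19.02
eef_pos: [0.4827, -0.1568, 0.0792]
tool_rot: [0.148, 0.988, 0.009, 0.052]
ft_force: [-2.7, 0.5, 2.1]
grip_width: 0.0075
grasp_force: 59.1
t 19.02 F tool [ 2.52 -0.28 -2.37] M tool Ncm [  2.51 102.    -3.25] pos mm [ 482.75 -156.77   79.21] yaw 162.80794884260928 lock-frame TCP mm [ 3.78  1.91 23.21]
clock: 19.27
eef_pos: [0.4823, -0.1566, 0.0787]
tool_rot: [0.149, 0.986, 0.005, 0.075]
ft_force: [-5.1, 1.7, 2.2]
grip_width: 0.0076
grasp_force: 59.0
t 19.27 F tool [ 4.99  0.18 -2.92] M tool Ncm [ -4.79 136.77   4.89] pos mm [ 482.29 -156.55   78.72] yaw 162.71900362491323 lock-frame TCP mm [ 4.27  1.98 22.72]
clock: 19.65
eef_pos: [0.487, -0.158, 0.0793]
tool_rot: [0.147, 0.989, 0.02, -0.021]
ft_force: [-2.7, 1.3, 8.1]
grip_width: 0.0073
grasp_force: 59.8
t 19.65 F tool [ 3.35  0.7  -7.89] M tool Ncm [ 1.76 74.99 -3.82] pos mm [ 486.98 -158.02   79.34] yaw 163.1068135514613 lock-frame TCP mm [-0.63  1.95 23.34]
```

```bash
python3 -m creep '[[[0,0,0],[0,-0.1,0]],[[0,0,0],[0,-0.1,0]],[[-1,0,0],[0,0,0]],[[0,0,0],[0,0,0]]]'; python3 st.py;  python3 -m creep '[[[-1,0,0],[0,0,0]],[[-1,0,0],[0,0,0]],[[0,0,0],[0,0,0]]]'; python3 st.py;  python3 -m creep '[[[-1,0,0],[0,0,0]],[[0,0,0],[0,0,0]]]'; python3 st.py
```

```text
clock: 20.15
eef_pos: [0.4842, -0.157, 0.0786]
tool_rot: [0.149, 0.986, 0.005, 0.075]
ft_force: [-6.6, 1.9, 4.1]
grip_width: 0.0074
grasp_force: 59.3
t 20.15 F tool [ 6.21 -0.01 -5.07] M tool Ncm [ -5.51 183.31   0.9 ] pos mm [ 484.15 -156.98   78.6 ] yaw 162.72542231503658 lock-frame TCP mm [ 2.37  2.11 22.6 ]
clock: 20.52
eef_pos: [0.4855, -0.1574, 0.0785]
tool_rot: [0.149, 0.986, 0.006, 0.074]
ft_force: [-7.7, 3.0, 4.8]
grip_width: 0.0074
grasp_force: 59.4
t 20.52 F tool [ 7.49  0.8  -5.9 ] M tool Ncm [ -7.32 230.16  -1.34] pos mm [ 485.5  -157.43   78.48] yaw 162.72261451723793 lock-frame TCP mm [ 0.95  2.08 22.48]
clock: 20.78
eef_pos: [0.4873, -0.1582, 0.0788]
tool_rot: [0.149, 0.986, 0.005, 0.075]
ft_force: [-6.8, 3.2, 3.8]
grip_width: 0.0073
grasp_force: 58.8
t 20.77 F tool [ 6.77  1.21 -4.83] M tool Ncm [  5.91 178.49  -0.19] pos mm [ 487.26 -158.19   78.76] yaw 162.71821399751315 lock-frame TCP mm [-0.96  1.87 22.76]
```

```bash
python3 -m creep '[[[-1.5,0,0],[0,0,0]],[[0,0,0],[0,0,0]]]'; python3 st.py;  python3 -m creep '[[[2.5,0,0],[0,0.05,0]],[[2,0,0],[0,0.1,0]],[[0,0,0.5],[0,0,0]],[[0,0,0],[0,0,0]]]'; python3 st.py; 
```

```text
clock: 21.02
eef_pos: [0.489, -0.1588, 0.079]
tool_rot: [0.149, 0.986, 0.005, 0.075]
ft_force: [-5.3, 2.1, 2.5]
grip_width: 0.0072
grasp_force: 58.9
t 21.02 F tool [ 5.24  0.56 -3.29] M tool Ncm [  3.27 160.95   2.61] pos mm [ 489.05 -158.77   78.99] yaw 162.71843072757324 lock-frame TCP mm [-2.83  1.84 22.99]
clock: 21.52
eef_pos: [0.4864, -0.158, 0.0783]
tool_rot: [0.148, 0.989, 0.016, 0.004]
ft_force: [1.6, -0.6, -0.2]
grip_width: 0.0072
grasp_force: 58.6
t 21.52 F tool [-1.71 -0.12  0.19] M tool Ncm [ 13.41 -39.79  -1.72] pos mm [ 486.44 -157.99   78.3 ] yaw 163.00284734849012 lock-frame TCP mm [-0.11  1.82 22.3 ]
```

```bash
cat > cap.py <<'E'
from h import *
np.set_printoptions(precision=1,suppress=True,linewidth=150)
c=shot("wrist"); T=np.array(c["tool_from_camera"]); I=c["image"].astype(int); b,g,r=I[...,0],I[...,1],I[...,2]
m=(r>50)&(g<r*.4)&(b<r*.4)&(c["z_map"]>0); v,u=np.nonzero(m); z=c["z_map"][m]
P=np.c_[(u-c["K"][0,2])/c["K"][0,0]*z,(v-c["K"][1,2])/c["K"][1,1]*z,z]@T[:3,:3].T+T[:3,3]; P*=1000
P=P[(abs(P[:,1])<9)&(abs(P[:,0])<30)]
for k in np.unique(v): 
    s=P[np.round(v[:len(P)]*0)==1]
x=np.round(P[:,0]/2)*2
print("top: x -> z median, n"); print([(a,round(float(np.median(P[x==a,2])),1),int((x==a).sum())) for a in np.unique(x)])
e=P[P[:,2]>-30]; zz=np.round(e[:,2]/4)*4; print("end face: z -> x"); print([(a,round(float(np.median(e[zz==a,0])),1),round(float(np.median(e[zz==a,1])),1)) for a in np.unique(zz)])
t=P[P[:,2]<-31]
if len(t)>5: print("top slope dz/dx",np.polyfit(t[:,0],t[:,2],1),"x range",t[:,0].min(),t[:,0].max())
E
sed -i '/^for k in/,/^    s=/d' cap.py; python3 cap.py
```

```text
top: x -> z median, n
[(np.float64(-14.0), -32.7, 4), (np.float64(-12.0), -33.1, 25), (np.float64(-10.0), -33.5, 36), (np.float64(-8.0), -33.7, 43), (np.float64(-6.0), -33.7, 38), (np.float64(-4.0), -33.9, 41), (np.float64(-2.0), -34.2, 41), (np.float64(-0.0), -34.2, 47), (np.float64(2.0), -34.1, 49), (np.float64(4.0), -33.9, 45), (np.float64(6.0), -34.0, 46), (np.float64(8.0), -34.2, 53), (np.float64(10.0), -33.0, 90), (np.float64(12.0), -24.0, 249), (np.float64(14.0), -11.2, 70)]
end face: z -> x
[(np.float64(-28.0), 12.3, -0.6), (np.float64(-24.0), 12.1, -0.1), (np.float64(-20.0), 12.5, -0.1), (np.float64(-16.0), 12.6, -0.7), (np.float64(-12.0), 13.1, -1.0), (np.float64(-8.0), 13.0, -0.7), (np.float64(-4.0), 13.0, -2.0), (np.float64(20.0), 4.2, -4.2)]
top slope dz/dx [  0.  -33.8] x range -13.771915557651102 12.903806630934309
```

```bash
python3 -m creep '[[[1.3,0,0],[0,-0.035,0]],[[0,0,0.5],[0,0,0]],[[0,0,0],[0,0,0]]]'; python3 st.py;  python3 -m creep '[[[1.1,0,0],[0,-0.05,0]],[[1.1,0,0],[0,-0.05,0]],[[0,0,0],[0,0,0]]]'; python3 st.py;  python3 -m creep '[[[1.1,0,0],[0,-0.05,0]],[[0,0,0],[0,0,0]]]'; python3 st.py 
```

```text
clock: 21.95
eef_pos: [0.4846, -0.1574, 0.0787]
tool_rot: [0.148, 0.989, 0.013, 0.021]
ft_force: [3.0, -1.7, 0.8]
grip_width: 0.0071
grasp_force: 58.6
t 21.95 F tool [-3.41 -0.74 -0.7 ] M tool Ncm [ 17.63 -78.68  -5.84] pos mm [ 484.56 -157.38   78.7 ] yaw 162.9355532878686 lock-frame TCP mm [ 1.87  1.86 22.7 ]
clock: 22.32
eef_pos: [0.4817, -0.1565, 0.0784]
tool_rot: [0.149, 0.986, 0.006, 0.07]
ft_force: [3.2, -1.3, -1.2]
grip_width: 0.0073
grasp_force: 58.2
t 22.32 F tool [-3.24 -0.34  1.67] M tool Ncm [ 15.59 -87.21   0.8 ] pos mm [ 481.71 -156.46   78.36] yaw 162.74591630547434 lock-frame TCP mm [ 4.86  1.9  22.36]
clock: 22.58
eef_pos: [0.4807, -0.1561, 0.0779]
tool_rot: [0.149, 0.984, 0.002, 0.094]
ft_force: [4.2, -2.1, -2.3]
grip_width: 0.007
grasp_force: 58.2
t 22.57 F tool [-4.16 -0.9   3.11] M tool Ncm [  7.31 -72.38  -0.52] pos mm [ 480.7  -156.12   77.92] yaw 162.65247802502387 lock-frame TCP mm [ 5.92  1.94 21.92]
```

```bash
python3 -m creep '[[[0,0,1],[0,0,0]],[[0,0,1],[0,0,0]],[[0,0,0],[0,0,0]]]'; python3 st.py;  python3 -m creep '[[[-1.5,0,0],[0,0.05,0]],[[-1.5,0,0.5],[0,0.05,0]],[[-1.5,0,0.5],[0,0.05,0]],[[0,0,0],[0,0,0]]]'; python3 st.py; python3 cap.py | tail -3
```

```text
clock: 22.95
eef_pos: [0.4816, -0.1563, 0.076]
tool_rot: [0.149, 0.984, 0.002, 0.094]
ft_force: [2.7, -1.2, 2.6]
grip_width: 0.0072
grasp_force: 59.0
t 22.95 F tool [-3.36 -0.28 -2.06] M tool Ncm [ 20.34 -70.33  -0.62] pos mm [ 481.58 -156.32   76.01] yaw 162.65166523360708 lock-frame TCP mm [ 5.03  1.99 20.01]
clock: 23.45
eef_pos: [0.4855, -0.1575, 0.0747]
tool_rot: [0.148, 0.989, 0.014, 0.019]
ft_force: [2.3, -0.9, 4.5]
grip_width: 0.0073
grasp_force: 59.2
t 23.45 F tool [-2.62 -0.03 -4.46] M tool Ncm [ 21.87 -57.19  -2.8 ] pos mm [ 485.54 -157.46   74.74] yaw 162.94014925307596 lock-frame TCP mm [ 0.91  2.06 18.74]
end face: z -> x
[(np.float64(-28.0), 12.1, 0.2), (np.float64(-24.0), 12.3, -0.0), (np.float64(-20.0), 12.5, -0.6), (np.float64(-16.0), 12.5, -0.1), (np.float64(-12.0), 12.7, -0.7), (np.float64(-8.0), 13.0, -1.3), (np.float64(-4.0), 13.1, -1.4), (np.float64(16.0), 5.7, -3.8)]
top slope dz/dx [  0.  -33.8] x range -13.879091470306804 12.756578071465032
```

```bash
python3 -m creep '[[[-0.7,0,0],[0,0.05,0]],[[-0.7,0,0],[0,0.05,0]],[[0,0,0],[0,0,0]]]'; python3 st.py;  python3 -m creep '[[[0,0,0],[0,0.05,0]],[[1,0,0],[0,0,0]],[[0,0,0],[0,0,0]]]'; python3 st.py;
```

```text
clock: 23.88
eef_pos: [0.487, -0.1579, 0.0748]
tool_rot: [0.147, 0.988, 0.021, -0.029]
ft_force: [3.4, -0.8, 1.1]
grip_width: 0.0072
grasp_force: 58.8
t 23.88 F tool [-3.42  0.23 -1.36] M tool Ncm [  20.82 -107.05   -4.17] pos mm [ 487.03 -157.95   74.82] yaw 163.12595789545387 lock-frame TCP mm [-0.67  2.04 18.82]
clock: 24.25
eef_pos: [0.4854, -0.1574, 0.0752]
tool_rot: [0.147, 0.987, 0.025, -0.054]
ft_force: [3.6, -1.0, -2.2]
grip_width: 0.0071
grasp_force: 58.9
t 24.25 F tool [-3.97  0.06  1.73] M tool Ncm [  13.55 -129.88   -7.1 ] pos mm [ 485.38 -157.41   75.23] yaw 163.21586906917616 lock-frame TCP mm [ 1.07  2.07 19.23]
```

```bash
python3 -m creep '[[[1,0,0.5],[0,0,0]],[[1,0,0.5],[0,0,0]],[[0,0,0],[0,0,0]]]'; python3 st.py;  python3 -m creep '[[[1,0,0.3],[0,0,0]],[[1,0,0.3],[0,0,0]],[[0,0,0],[0,0,0]]]'; python3 st.py;
```

```text
clock: 24.62
eef_pos: [0.4845, -0.1571, 0.0753]
tool_rot: [0.147, 0.987, 0.024, -0.053]
ft_force: [6.0, -2.0, 1.0]
grip_width: 0.0071
grasp_force: 59.1
t 24.62 F tool [-6.13 -0.15 -1.66] M tool Ncm [  14.6  -166.1     1.71] pos mm [ 484.49 -157.1    75.26] yaw 163.21789021721202 lock-frame TCP mm [ 2.01  2.1  19.26]
clock: 25.0
eef_pos: [0.4827, -0.1565, 0.0753]
tool_rot: [0.147, 0.988, 0.025, -0.053]
ft_force: [5.2, -3.0, 3.1]
grip_width: 0.0072
grasp_force: 59.1
t 25.0 F tool [-5.45 -1.23 -3.76] M tool Ncm [   9.94 -148.57   -4.81] pos mm [ 482.73 -156.5    75.3 ] yaw 163.22331677522814 lock-frame TCP mm [ 3.87  2.16 19.3 ]
```

```bash
python3 -m creep '[[[1,0,0.3],[0,0,0]],[[-1,0,0],[0,-0.05,0]],[[-1,0,0.5],[0,-0.05,0]],[[0,0,0.5],[0,0,0]],[[0,0,0],[0,0,0]]]'; python3 st.py;python3 cap.py | tail -2
```

```text
clock: 25.62
eef_pos: [0.4812, -0.156, 0.0738]
tool_rot: [0.148, 0.989, 0.018, -0.005]
ft_force: [0.4, -0.2, 7.6]
grip_width: 0.007
grasp_force: 59.8
t 25.62 F tool [-0.28  0.19 -7.6 ] M tool Ncm [  5.3  -19.99   1.89] pos mm [ 481.19 -155.95   73.8 ] yaw 163.02788139822968 lock-frame TCP mm [ 5.51  2.24 17.8 ]
[(np.float64(-28.0), 9.1, -0.3), (np.float64(-24.0), 9.0, -0.6), (np.float64(-20.0), 8.9, -0.7), (np.float64(-16.0), 8.7, -1.0), (np.float64(-12.0), 8.8, -1.9), (np.float64(-8.0), 8.6, -0.7), (np.float64(-4.0), 8.6, -2.1)]
top slope dz/dx [  0.1 -33.8] x range -16.489207173028486 9.854220151672463
```

```bash
python3 -m creep '[[[-0.9,0,-0.8],[0,0.05,0]],[[-0.9,0,0],[0,0.05,0]],[[-0.9,0,0],[0,0.05,0]],[[0,0,0],[0,0,0]]]'; python3 st.py;  python3 -m creep '[[[-0.9,0,0],[0,0.05,0]],[[-0.9,0,0],[0,0.05,0]],[[0,0,0],[0,0,0]]]'; python3 st.py; python3 cap.py | tail -2
```

```text
clock: 26.18
eef_pos: [0.4849, -0.1571, 0.0741]
tool_rot: [0.146, 0.986, 0.029, -0.08]
ft_force: [1.4, -0.2, 6.3]
grip_width: 0.0071
grasp_force: 59.8
t 26.18 F tool [-0.32  0.45 -6.4 ] M tool Ncm [  2.53 -42.97   0.15] pos mm [ 484.93 -157.08   74.05] yaw 163.32102340659733 lock-frame TCP mm [ 1.6   2.25 18.05]
clock: 26.55
eef_pos: [0.487, -0.1577, 0.0743]
tool_rot: [0.144, 0.981, 0.036, -0.128]
ft_force: [1.9, -2.0, 8.2]
grip_width: 0.0071
grasp_force: 60.1
t 26.55 F tool [-0.16 -1.11 -8.53] M tool Ncm [ -2.17 -45.89   3.88] pos mm [ 487.01 -157.71   74.28] yaw 163.51910664504393 lock-frame TCP mm [-0.58  2.25 18.28]
[(np.float64(-28.0), 9.2, -0.1), (np.float64(-24.0), 9.0, -0.9), (np.float64(-20.0), 9.0, -1.0), (np.float64(-16.0), 8.8, -0.7), (np.float64(-12.0), 8.7, -1.0), (np.float64(-8.0), 8.6, -1.4), (np.float64(-4.0), 8.4, -1.4), (np.float64(-0.0), 8.6, -2.1), (np.float64(20.0), 0.0, -3.2)]
top slope dz/dx [  0.1 -34. ] x range -16.50837033182599 10.071767689186343
```

```bash
python3 -m creep '[[[1.8,0,0],[0,-0.1,0]],[[1.8,0,0],[0,-0.1,0]],[[0.9,0,0],[0,-0.05,0]],[[0,0,0],[0,0,0]]]'; python3 st.py;  python3 -m creep '[[[1.3,0,0],[0,-0.075,0]],[[1.3,0,0],[0,-0.075,0]],[[0,0,0],[0,0,0]]]'; python3 st.py
```

```text
clock: 27.1
eef_pos: [0.4803, -0.1557, 0.0742]
tool_rot: [0.148, 0.989, 0.018, -0.006]
ft_force: [1.8, -0.8, 1.3]
grip_width: 0.0071
grasp_force: 59.0
t 27.1 F tool [-1.9  -0.24 -1.36] M tool Ncm [ 10.61 -42.15   0.73] pos mm [ 480.33 -155.72   74.15] yaw 163.02892910617047 lock-frame TCP mm [ 6.39  2.21 18.15]
clock: 27.48
eef_pos: [0.4779, -0.155, 0.073]
tool_rot: [0.149, 0.987, 0.007, 0.067]
ft_force: [0.8, 0.1, -2.3]
grip_width: 0.0072
grasp_force: 58.5
t 27.48 F tool [-0.44  0.29  2.36] M tool Ncm [ 4.7  -3.07 -1.26] pos mm [ 477.86 -155.01   73.02] yaw 162.7451222476086 lock-frame TCP mm [ 8.96  2.17 17.02]
```

Now a light push and sink, swinging both ways.

```bash
python3 -m creep '[[[0,0,1],[0,0,0]],[[0,0,0.5],[0,0,0]],[[0,0,0],[0,0,0]]]'; python3 st.py;  python3 -m creep '[[[-1.3,0,0],[0,0.075,0]],[[-1.3,0,0],[0,0.075,0]],[[0,0,0],[0,0,0]]]'; python3 st.py;  python3 -m creep '[[[-1.3,0,0],[0,0.075,0]],[[-1.3,0,0],[0,0.075,0]],[[0,0,0],[0,0,0]]]'; python3 st.py
```

```text
clock: 27.85
eef_pos: [0.4799, -0.1556, 0.0719]
tool_rot: [0.149, 0.987, 0.006, 0.068]
ft_force: [-2.4, 1.2, 2.6]
grip_width: 0.0073
grasp_force: 59.1
t 27.85 F tool [ 2.3   0.53 -2.88] M tool Ncm [ 4.51 65.86  0.93] pos mm [ 479.85 -155.61   71.9 ] yaw 162.75071921391043 lock-frame TCP mm [ 6.88  2.17 15.9 ]
clock: 28.22
eef_pos: [0.4837, -0.1569, 0.0723]
tool_rot: [0.148, 0.989, 0.017, -0.005]
ft_force: [-2.2, 0.2, 3.5]
grip_width: 0.0069
grasp_force: 59.2
t 28.23 F tool [ 2.24 -0.34 -3.52] M tool Ncm [13.09 46.31  1.41] pos mm [ 483.72 -156.86   72.25] yaw 163.03470800965445 lock-frame TCP mm [ 2.82  2.1  16.25]
clock: 28.6
eef_pos: [0.4866, -0.1577, 0.0727]
tool_rot: [0.146, 0.986, 0.028, -0.078]
ft_force: [0.4, 0.4, 5.5]
grip_width: 0.007
grasp_force: 59.6
t 28.6 F tool [ 0.67  0.67 -5.4 ] M tool Ncm [ 4.27 28.18  5.07] pos mm [ 486.59 -157.7    72.7 ] yaw 163.31694178332054 lock-frame TCP mm [-0.17  2.14 16.7 ]
```

```bash
python3 -m creep '[[[2.6,0,0],[0,-0.15,0]],[[1.5,0,0],[0,0,0]],[[0,0,0.5],[0,0,0]],[[0,0,0],[0,0,0]]]'; python3 st.py; python3 cap.py | tail -2;  python3 -m creep '[[[0,0,0.5],[0,0,0]],[[0,0,0.5],[0,0,0]],[[0,0,0],[0,0,0]]]'; python3 st.py
```

```text
clock: 29.1
eef_pos: [0.4813, -0.1561, 0.0729]
tool_rot: [0.148, 0.989, 0.018, -0.006]
ft_force: [-4.5, 0.5, 2.8]
grip_width: 0.007
grasp_force: 58.7
t 29.1 F tool [ 4.49 -0.75 -2.76] M tool Ncm [ -0.22 145.37   4.94] pos mm [ 481.29 -156.08   72.94] yaw 163.03226866265192 lock-frame TCP mm [ 5.37  2.15 16.94]
[(np.float64(-28.0), 7.4, -0.0), (np.float64(-24.0), 6.9, -0.6), (np.float64(-20.0), 7.0, -0.1), (np.float64(-16.0), 7.1, -1.3), (np.float64(-12.0), 7.3, -0.7), (np.float64(-8.0), 6.9, -1.4), (np.float64(-4.0), 7.2, -1.4), (np.float64(-0.0), 7.1, -2.1), (np.float64(16.0), -0.4, -3.5)]
top slope dz/dx [  0.  -33.9] x range -18.58188717569352 9.407056051241439
clock: 29.52
eef_pos: [0.4812, -0.156, 0.0713]
tool_rot: [0.148, 0.989, 0.017, -0.006]
ft_force: [-4.7, 1.4, 0.7]
grip_width: 0.0071
grasp_force: 58.6
t 29.52 F tool [ 4.93 -0.03 -0.6 ] M tool Ncm [  8.41 135.94   0.24] pos mm [ 481.19 -156.05   71.31] yaw 163.03334551016027 lock-frame TCP mm [ 5.48  2.15 15.31]
```

```bash
python3 -m creep '[[[0.7,0,0.6],[0,0,0]],[[0,0,0.6],[0,0,0]],[[0,0,0],[0,0,0]]]'; python3 st.py;  python3 -m creep '[[[0,0,0.5],[0,0,0]],[[0,0,0.5],[0,0,0]],[[0,0,0],[0,0,0]]]'; python3 st.py
```

```text
clock: 29.9
eef_pos: [0.4806, -0.1558, 0.0702]
tool_rot: [0.148, 0.989, 0.017, -0.005]
ft_force: [-3.4, 0.7, 0.5]
grip_width: 0.007
grasp_force: 58.6
t 29.9 F tool [ 3.46 -0.34 -0.46] M tool Ncm [ 12.8  106.82   1.82] pos mm [ 480.6  -155.82   70.15] yaw 163.030076575401 lock-frame TCP mm [ 6.11  2.19 14.15]
clock: 30.28
eef_pos: [0.4806, -0.1558, 0.0694]
tool_rot: [0.148, 0.989, 0.017, -0.005]
ft_force: [-4.2, 1.0, 1.2]
grip_width: 0.007
grasp_force: 58.8
t 30.27 F tool [ 4.29 -0.25 -1.1 ] M tool Ncm [ 11.53 120.83   1.31] pos mm [ 480.64 -155.81   69.42] yaw 163.03048057856054 lock-frame TCP mm [ 6.08  2.21 13.42]
```

```bash
python3 -m creep '[[[0,0,0.6],[0,0,0]],[[0,0,0.6],[0,0,0]],[[0,0,0],[0,0,0]]]'; python3 st.py;  python3 -m creep '[[[-1,0,0],[0,0,0]],[[-1,0,0],[0,0,0]],[[0,0,0],[0,0,0]]]'; python3 st.py;  python3 -m creep '[[[-1,0,0],[0,0,0]],[[-1,0,0],[0,0,0]],[[0,0,0],[0,0,0]]]'; python3 st.py; python3 cap.py | tail -2
```

```text
clock: 30.65
eef_pos: [0.481, -0.1558, 0.0688]
tool_rot: [0.148, 0.989, 0.017, -0.004]
ft_force: [-4.6, 1.5, 5.7]
grip_width: 0.0074
grasp_force: 59.3
t 30.65 F tool [ 4.95  0.24 -5.65] M tool Ncm [  6.7  143.29  -4.56] pos mm [ 480.98 -155.84   68.85] yaw 163.03032388300159 lock-frame TCP mm [ 5.74  2.28 12.85]
clock: 31.02
eef_pos: [0.4821, -0.1562, 0.0686]
tool_rot: [0.148, 0.989, 0.017, -0.005]
ft_force: [-6.1, 2.2, 6.3]
grip_width: 0.0069
grasp_force: 59.1
t 31.02 F tool [ 6.57  0.49 -6.2 ] M tool Ncm [ -0.09 188.17   1.22] pos mm [ 482.1  -156.16   68.58] yaw 163.03085604477798 lock-frame TCP mm [ 4.57  2.3  12.58]
clock: 31.4
eef_pos: [0.4831, -0.1564, 0.0686]
tool_rot: [0.148, 0.989, 0.018, -0.006]
ft_force: [-8.8, 2.9, 9.0]
grip_width: 0.007
grasp_force: 59.2
t 31.4 F tool [ 9.44  0.45 -8.83] M tool Ncm [  7.71 230.42  -0.69] pos mm [ 483.14 -156.44   68.62] yaw 163.0289093662556 lock-frame TCP mm [ 3.5   2.34 12.62]
[(np.float64(-28.0), 7.3, -0.0), (np.float64(-24.0), 7.5, -0.1), (np.float64(-20.0), 7.6, -0.7), (np.float64(-16.0), 7.7, -1.0), (np.float64(-12.0), 7.6, -1.3), (np.float64(-8.0), 7.7, -1.7), (np.float64(-4.0), 8.2, -1.4), (np.float64(-0.0), 7.8, 0.5), (np.float64(12.0), 2.3, -3.7)]
top slope dz/dx [ -0.  -33.9] x range -18.503020410977165 9.165913616134503
```

```bash
python3 -m creep '[[[-1,0,-0.4],[0,-0.03,0]],[[-1,0,0],[0,-0.03,0]],[[0,0,0],[0,0,0]]]'; python3 st.py;  python3 -m creep '[[[-1,0,0],[0,-0.03,0]],[[-1,0,0],[0,-0.03,0]],[[0,0,0],[0,0,0]]]'; python3 st.py; python3 -m creep '[[[2,0,0],[0,0.06,0]],[[2,0,0],[0,0.06,0]],[[1,0,0],[0,0,0]],[[0,0,0],[0,0,0]]]'; python3 st.py; python3 cap.py | tail -2
```

```text
clock: 31.82
eef_pos: [0.4858, -0.1572, 0.0687]
tool_rot: [0.148, 0.989, 0.013, 0.025]
ft_force: [-5.0, 2.0, 3.3]
grip_width: 0.0073
grasp_force: 60.0
t 31.82 F tool [ 5.18  0.57 -3.56] M tool Ncm [  1.71 140.91   8.02] pos mm [ 485.78 -157.25   68.67] yaw 162.91646962814633 lock-frame TCP mm [ 0.73  2.34 12.67]
clock: 32.2
eef_pos: [0.4883, -0.1581, 0.0689]
tool_rot: [0.148, 0.987, 0.008, 0.055]
ft_force: [-4.0, 0.2, 0.9]
grip_width: 0.0072
grasp_force: 59.1
t 32.2 F tool [ 3.75 -0.96 -1.3 ] M tool Ncm [  6.52 118.73  -0.43] pos mm [ 488.26 -158.09   68.89] yaw 162.8050469521384 lock-frame TCP mm [-1.89  2.26 12.89]
clock: 32.7
eef_pos: [0.4859, -0.1574, 0.069]
tool_rot: [0.148, 0.989, 0.017, -0.002]
ft_force: [3.3, -1.3, 0.3]
grip_width: 0.0068
grasp_force: 58.8
t 32.7 F tool [-3.56 -0.26 -0.32] M tool Ncm [ 10.29 -85.74  -1.98] pos mm [ 485.92 -157.44   68.97] yaw 163.03472985440922 lock-frame TCP mm [ 0.55  2.19 12.97]
[(np.float64(-28.0), 11.4, -0.6), (np.float64(-24.0), 11.8, -0.1), (np.float64(-20.0), 11.6, -0.6), (np.float64(-16.0), 11.9, -0.7), (np.float64(-12.0), 12.0, -0.7), (np.float64(-8.0), 12.1, -1.4), (np.float64(-4.0), 12.3, -1.1), (np.float64(-0.0), 12.2, -2.1)]
top slope dz/dx [  0.  -33.7] x range -13.777262272658241 12.43147592326678
```

```bash
python3 -m creep '[[[0.4,0,0.5],[0,-0.035,0]],[[0,0,0.6],[0,0,0]],[[0,0,0],[0,0,0]]]'; python3 st.py;  python3 -m creep '[[[0,0,0.6],[0,0,0]],[[0,0,0.6],[0,0,0]],[[0,0,0],[0,0,0]]]'; python3 st.py
```

```text
clock: 33.12
eef_pos: [0.4844, -0.157, 0.0682]
tool_rot: [0.148, 0.989, 0.014, 0.014]
ft_force: [3.6, -1.6, 5.4]
grip_width: 0.0072
grasp_force: 59.2
t 33.12 F tool [-4.03 -0.33 -5.31] M tool Ncm [  21.04 -102.76    2.57] pos mm [ 484.41 -156.98   68.24] yaw 162.96114360345473 lock-frame TCP mm [ 2.12  2.19 12.24]
clock: 33.5
eef_pos: [0.485, -0.1571, 0.0678]
tool_rot: [0.148, 0.989, 0.014, 0.014]
ft_force: [1.9, -1.4, 9.6]
grip_width: 0.0072
grasp_force: 60.0
t 33.5 F tool [-2.47 -0.47 -9.52] M tool Ncm [ 13.98 -72.37   0.71] pos mm [ 485.04 -157.08   67.77] yaw 162.9639693995204 lock-frame TCP mm [ 1.5   2.28 11.77]
```

```bash
python3 -m creep '[[[0.5,0,-0.6],[0,-0.05,0]],[[0.5,0,0],[0,-0.05,0]],[[0,0,0],[0,0,0]]]'; python3 st.py;  python3 -m creep '[[[-0.5,0,0],[0,0.05,0]],[[-0.5,0,0],[0,0.05,0]],[[-0.5,0,0],[0,0.05,0]],[[-0.5,0,0],[0,0.05,0]],[[0,0,0],[0,0,0]]]'; python3 st.py;  python3 -m creep '[[[0.5,0,0],[0,-0.05,0]],[[0.5,0,0],[0,-0.05,0]],[[0,0,0],[0,0,0]]]'; python3 st.py
```

```text
clock: 33.88
eef_pos: [0.483, -0.1565, 0.0678]
tool_rot: [0.148, 0.987, 0.007, 0.063]
ft_force: [3.5, -2.0, 3.7]
grip_width: 0.0066
grasp_force: 59.3
t 33.88 F tool [-4.37 -0.73 -3.17] M tool Ncm [  6.39 -90.86  -1.55] pos mm [ 482.99 -156.47   67.85] yaw 162.77121126537565 lock-frame TCP mm [ 3.63  2.27 11.85]
clock: 34.5
eef_pos: [0.4865, -0.1575, 0.0671]
tool_rot: [0.147, 0.988, 0.022, -0.036]
ft_force: [3.4, -1.8, 5.7]
grip_width: 0.0068
grasp_force: 59.5
t 34.5 F tool [-3.32 -0.51 -6.01] M tool Ncm [  16.42 -124.93   -1.48] pos mm [ 486.45 -157.49   67.1 ] yaw 163.1563608732622 lock-frame TCP mm [ 0.02  2.3  11.1 ]
clock: 34.88
eef_pos: [0.4837, -0.1567, 0.0675]
tool_rot: [0.148, 0.989, 0.014, 0.014]
ft_force: [3.2, -1.2, 3.7]
grip_width: 0.007
grasp_force: 59.0
t 34.88 F tool [-3.54 -0.08 -3.66] M tool Ncm [  21.79 -118.02   -3.68] pos mm [ 483.65 -156.67   67.47] yaw 162.9635711598059 lock-frame TCP mm [ 2.94  2.27 11.47]
```

```bash
python3 -m creep '[[[-1,0,0],[0,0,0]],[[-1,0,0],[0,-0.03,0]],[[-1,0,0.3],[0,-0.03,0]],[[-1,0,0],[0,0,0]],[[0,0,0],[0,0,0]]]'; python3 st.py;  python3 -m creep '[[[-1,0,0],[0,0,0]],[[-1,0,0.3],[0,0,0]],[[0,0,0],[0,0,0]]]'; python3 st.py
```

```text
clock: 35.5
eef_pos: [0.4857, -0.1572, 0.0666]
tool_rot: [0.148, 0.988, 0.011, 0.04]
ft_force: [-1.3, -0.5, 9.0]
grip_width: 0.0076
grasp_force: 60.2
t 35.5 F tool [ 0.44 -0.52 -9.11] M tool Ncm [14.81 24.35  1.1 ] pos mm [ 485.69 -157.18   66.6 ] yaw 162.8487034559404 lock-frame TCP mm [ 0.85  2.38 10.6 ]
clock: 35.88
eef_pos: [0.4864, -0.1573, 0.0651]
tool_rot: [0.148, 0.988, 0.011, 0.039]
ft_force: [-1.8, 0.0, 2.0]
grip_width: 0.0066
grasp_force: 59.4
t 35.88 F tool [ 1.6  -0.47 -2.12] M tool Ncm [15.85 36.31  2.54] pos mm [ 486.39 -157.33   65.08] yaw 162.850556305753 lock-frame TCP mm [0.13 2.44 9.08]
```

```bash
python3 -m creep '[[[-0.5,0,0.6],[0,0,0]],[[-0.5,0,0.6],[0,0,0]],[[0,0,0],[0,0,0]]]'; python3 st.py;  python3 -m creep '[[[0.5,0,0.5],[0,0.025,0]],[[0.5,0,0.5],[0,0.025,0]],[[0,0,0],[0,0,0]]]'; python3 st.py; python3 cap.py|tail -2
```

```text
clock: 36.25
eef_pos: [0.4881, -0.1579, 0.0642]
tool_rot: [0.148, 0.988, 0.011, 0.04]
ft_force: [-3.9, 1.0, 0.5]
grip_width: 0.0073
grasp_force: 59.1
t 36.25 F tool [ 3.96 -0.13 -0.78] M tool Ncm [ 13.79 114.44  -4.71] pos mm [ 488.12 -157.89   64.22] yaw 162.84831174460473 lock-frame TCP mm [-1.69  2.41  8.22]
clock: 36.62
eef_pos: [0.4892, -0.1582, 0.0638]
tool_rot: [0.148, 0.989, 0.014, 0.016]
ft_force: [-2.7, 0.3, 1.1]
grip_width: 0.0074
grasp_force: 58.9
t 36.62 F tool [ 2.67 -0.51 -1.18] M tool Ncm [18.48 89.81  1.86] pos mm [ 489.21 -158.22   63.83] yaw 162.94761591553277 lock-frame TCP mm [-2.83  2.41  7.83]
[(np.float64(-28.0), 12.0, -0.6), (np.float64(-24.0), 12.3, -0.6), (np.float64(-20.0), 12.8, -0.6), (np.float64(-16.0), 13.3, -0.7), (np.float64(-12.0), 13.5, -1.3), (np.float64(-8.0), 14.2, -0.7), (np.float64(-4.0), 14.5, -1.7)]
top slope dz/dx [ -0.  -33.6] x range -13.855655692235223 12.435697399588955
```

```bash
python3 -m creep '[[[0.8,0,0.3],[0,-0.035,0]],[[0.8,0,0.5],[0,-0.035,0]],[[0,0,0.5],[0,0,0]],[[0,0,0],[0,0,0]]]'; python3 st.py;  python3 -m creep '[[[0,0,0.5],[0,0,0]],[[0,0,0.5],[0,0,0]],[[0,0,0],[0,0,0]]]'; python3 st.py
```

```text
clock: 37.17
eef_pos: [0.4876, -0.1577, 0.0631]
tool_rot: [0.148, 0.988, 0.009, 0.052]
ft_force: [-3.7, 0.4, 1.6]
grip_width: 0.0071
grasp_force: 59.1
t 37.17 F tool [ 3.46 -0.61 -1.95] M tool Ncm [ 21.31 115.18   3.65] pos mm [ 487.64 -157.71   63.07] yaw 162.8145100622191 lock-frame TCP mm [-1.18  2.44  7.07]
clock: 37.55
eef_pos: [0.4881, -0.1578, 0.0625]
tool_rot: [0.148, 0.988, 0.009, 0.052]
ft_force: [-5.5, 0.5, 6.7]
grip_width: 0.0074
grasp_force: 59.8
t 37.55 F tool [ 4.7  -0.95 -7.2 ] M tool Ncm [ 16.37 141.92   1.72] pos mm [ 488.07 -157.81   62.47] yaw 162.81211727294396 lock-frame TCP mm [-1.62  2.47  6.47]
```

```bash
python3 -m creep '[[[1,0,0],[0,0,0]],[[1,0,0],[0,0,0]],[[0,0,0.5],[0,0,0]],[[0,0,0],[0,0,0]]]'; python3 st.py;  python3 -m creep '[[[0,0,0.7],[0,0,0]],[[0,0,0.7],[0,0,0]],[[0,0,0],[0,0,0]]]'; python3 st.py; python3 cap.py|tail -2
```

```text
clock: 38.05
eef_pos: [0.4875, -0.1576, 0.0624]
tool_rot: [0.148, 0.987, 0.009, 0.053]
ft_force: [-3.3, 1.0, 7.4]
grip_width: 0.007
grasp_force: 60.0
t 38.05 F tool [ 2.67  0.2  -7.71] M tool Ncm [17.94 83.14  2.13] pos mm [ 487.5  -157.64   62.41] yaw 162.81658357141416 lock-frame TCP mm [-1.02  2.47  6.41]
clock: 38.42
eef_pos: [0.488, -0.1578, 0.0622]
tool_rot: [0.148, 0.987, 0.008, 0.054]
ft_force: [-6.1, 0.6, 14.6]
grip_width: 0.007
grasp_force: 61.0
t 38.42 F tool [  4.43  -0.71 -15.16] M tool Ncm [ 10.93 133.21   3.75] pos mm [ 488.01 -157.78   62.23] yaw 162.80899804736322 lock-frame TCP mm [-1.55  2.48  6.23]
[(np.float64(-28.0), 12.0, -0.0), (np.float64(-24.0), 12.3, -0.3), (np.float64(-20.0), 12.8, -0.6), (np.float64(-16.0), 13.5, -0.7), (np.float64(-12.0), 13.8, -1.3), (np.float64(-8.0), 14.2, -0.7), (np.float64(-4.0), 14.4, -1.7)]
top slope dz/dx [ -0.  -33.6] x range -13.442896294877132 12.193076715719995
```

```bash
python3 -m creep '[[[0.7,0,-1.4],[0,0,0]],[[0,0,-0.4],[0,0,0]]]' | head -2; python3 st.py; cat > ht.py <<'E'
from h import *
np.set_printoptions(precision=2,suppress=True)
c=shot("wrist"); o=c["W"]; v,u=np.mgrid[0:400,0:640]; P=np.stack([(u-c["K"][0,2])/c["K"][0,0],(v-c["K"][1,2])/c["K"][1,1],np.ones(u.shape)],-1)*c["z_map"][...,None]
W=(P@o[:3,:3].T+o[:3,3])*1000; I=c["image"].astype(int); b,g,r=I[...,0],I[...,1],I[...,2]
m=(r>50)&(g<r*.4)&(b<r*.4)&(c["z_map"]>0); q=W[m]; q=q[np.hypot(q[:,0]-486,q[:,1]+160)<40]
t=q[q[:,2]>np.percentile(q[:,2],60)]; print("cap top z pct",np.percentile(q[:,2],[2,50,70,80,90,97]),"xy",t.mean(0))
A=np.c_[t[:,:2]-[486,-160],np.ones(len(t))]; print("top plane slopes",np.linalg.lstsq(A,t[:,2],rcond=None)[0])
d=np.hypot(W[...,0]-486,W[...,1]+160)
s=(d<60)&(abs(W[...,2]-50)<5)&(d>25); print("box top z",np.median(W[s][:,2]),s.sum())
s=(d<26)&(abs(W[...,2]-57)<6)&(~m); print("ring z",np.percentile(W[s][:,2],[10,50,90]),s.sum())
f=(d>100)&(d<200)&(abs(W[...,2])<8); print("ledge",np.median(W[f][:,2]))
E
python3 ht.py
```

```text
clock: 38.72
eef_pos: [0.4869, -0.1575, 0.0625]
t 38.73 F tool [ 0.52 -0.98 -4.2 ] M tool Ncm [20.06 39.01 -1.95] pos mm [ 486.87 -157.48   62.48] yaw 162.8125428711213 lock-frame TCP mm [-0.38  2.44  6.48]
cap top z pct [66.5  95.08 95.89 96.26 96.69 97.52] xy [ 484.41 -157.55   96.51]
top plane slopes [ 0.05  0.11 96.31]
box top z 50.49832822056749 8707
ring z [51.33 56.01 56.97] 1722
ledge 0.4779953024028061
```

```bash
python3 -m creep '[[[0,0,0.5],[0,-0.03,0]],[[0,0,0],[0,-0.03,0]],[[0,0,0],[0,0.03,0]],[[0,0,0],[0,0.03,0]],[[0,0,0],[0,0.03,0]],[[0,0,0],[0,-0.03,0]],[[0,0,0],[0,0,0]]]'|head -1; python3 st.py; python3 ht.py; python3 cap.py | tail -2
```

```text
clock: 39.65
t 39.65 F tool [-0.48 -0.44 -7.54] M tool Ncm [18.95 22.49  0.9 ] pos mm [ 487.39 -157.66   62.37] yaw 162.8138916436212 lock-frame TCP mm [-0.92  2.42  6.37]
cap top z pct [66.38 94.95 95.78 96.09 96.61 97.23] xy [ 485.18 -157.7    96.37]
top plane slopes [ 0.05  0.13 96.13]
box top z 50.50514078704069 8761
ring z [51.3  55.99 56.97] 1771
ledge 0.49074040446001055
[(np.float64(-28.0), 11.8, -0.3), (np.float64(-24.0), 12.3, -0.6), (np.float64(-20.0), 12.6, -0.6), (np.float64(-16.0), 13.0, -0.7), (np.float64(-12.0), 13.3, -1.3), (np.float64(-8.0), 13.7, -0.7), (np.float64(-4.0), 14.0, -1.4)]
top slope dz/dx [ -0.  -33.6] x range -14.260789229476433 12.448606850237562
```

```bash
python3 -c "
from h import *
p,r=pose(); print(r.inv().apply([0,0,-1]), bot.get_obs()['joint_pos'])"
```

```text
[ 0.10440866 -0.03262766  0.99399913] [-0.3366895   0.29277753 -0.31913211  0.85555766  0.03662864 -0.03658847]
```

```bash
python3 -m creep '[[[-0.3,-0.1,0],[0.017,-0.005,0.16]],[[-0.3,-0.1,0],[0.017,-0.005,0.16]],[[0,0,0],[0,0,0]]]'; python3 st.py; python3 -m creep '[[[-0.3,-0.1,0],[0.017,-0.005,0.16]],[[-0.3,-0.1,0],[0.017,-0.005,0.16]],[[-0.3,-0.1,0],[0.017,-0.005,0.16]],[[0,0,0],[0,0,0]]]' | head -1; python3 st.py; python3 cap.py | tail -2
```

```text
clock: 40.12
eef_pos: [0.4879, -0.1582, 0.0624]
tool_rot: [0.305, 0.951, -0.001, 0.054]
ft_force: [-0.6, -1.3, 7.9]
grip_width: 0.0071
grasp_force: 60.0
t 40.12 F tool [-1.12 -1.13 -7.9 ] M tool Ncm [47.91 14.74 -0.47] pos mm [ 487.94 -158.18   62.4 ] yaw 144.33737753023019 lock-frame TCP mm [-1.6   2.08  6.4 ]
clock: 40.62
t 40.62 F tool [-1.58 -2.07 -9.28] M tool Ncm [ 72.65 -12.72  -7.85] pos mm [ 488.02 -159.19   62.43] yaw 116.66761727344006 lock-frame TCP mm [-1.97  1.14  6.43]
[(np.float64(-28.0), 12.4, 0.7), (np.float64(-24.0), 12.7, 0.1), (np.float64(-20.0), 12.7, -1.1), (np.float64(-16.0), 13.1, -0.6), (np.float64(-12.0), 13.3, -0.6), (np.float64(-8.0), 13.7, -1.3), (np.float64(-4.0), 14.2, -0.7)]
top slope dz/dx [ -0.  -33.7] x range -13.360781657411794 12.898643941744837
```

```bash
python3 -m creep '[[[-0.3,0,0],[0.017,-0.005,0.16]],[[-0.3,0,0],[0.017,-0.005,0.16]],[[-0.3,0,0],[0.017,-0.005,0.16]],[[0,0,0],[0,0,0]]]' | head -1; python3 st.py; python3 -m creep '[[[-0.3,0,0],[0.017,-0.005,0.16]],[[-0.3,0,0],[0.013,-0.004,0.13]],[[0,0,0],[0,0,0]],[[0,0,0],[0,0,0]]]' | head -1; python3 st.py; python3 ht.py
```

```text
clock: 41.18
t 41.17 F tool [-3.31 -4.41 -9.9 ] M tool Ncm [ 85.38 -51.82  -1.52] pos mm [ 487.63 -160.2    62.39] yaw 88.99620720493758 lock-frame TCP mm [-1.9   0.06  6.39]
clock: 41.68
t 41.67 F tool [-3.4  -2.79 -9.7 ] M tool Ncm [ 73.14 -61.29  -6.48] pos mm [ 487.01 -160.65   62.41] yaw 72.32529932099617 lock-frame TCP mm [-1.44 -0.56  6.41]
cap top z pct [66.26 94.89 95.88 96.32 96.79 98.12] xy [ 488.   -158.1    96.59]
top plane slopes [ 0.04 -0.04 96.57]
box top z 50.50395060837084 8810
ring z [51.35 55.96 56.93] 1669
ledge 0.45641816326011386
```

Yaw is at 90°, but the blade has rotational play in the keyway, so I'll keep turning until the stop is felt.

```bash
for k in 1 ; do python3 -m creep '[[[-0.1,0,0],[0.008,-0.002,0.08]],[[0,0,0],[0,0,0]],[[0,0,0],[0,0,0]]]' | head -1; python3 st.py; python3 -m creep '[[[-0.1,0,0],[0.008,-0.002,0.08]],[[0,0,0],[0,0,0]],[[0,0,0],[0,0,0]]]' | head -1; python3 st.py; done; python3 lock.py >/dev/null; python3 - <<'E'
from h import *
c=shot("wrist"); i=c["image"]; cv2.imwrite("pics/f.png",cv2.resize(i[150:300,230:400],(680,600),interpolation=cv2.INTER_CUBIC))
E
```

```text
clock: 42.1
t 42.1 F tool [-4.14 -2.3  -9.43] M tool Ncm [ 74.95 -73.68  -7.77] pos mm [ 486.87 -160.72   62.43] yaw 67.71596047495429 lock-frame TCP mm [-1.32 -0.66  6.43]
clock: 42.48
t 42.48 F tool [ -4.73  -2.22 -10.85] M tool Ncm [ 76.35 -79.86  -5.52] pos mm [ 486.73 -160.75   62.43] yaw 63.11025792614503 lock-frame TCP mm [-1.19 -0.74  6.43]
```

View pics/f.png

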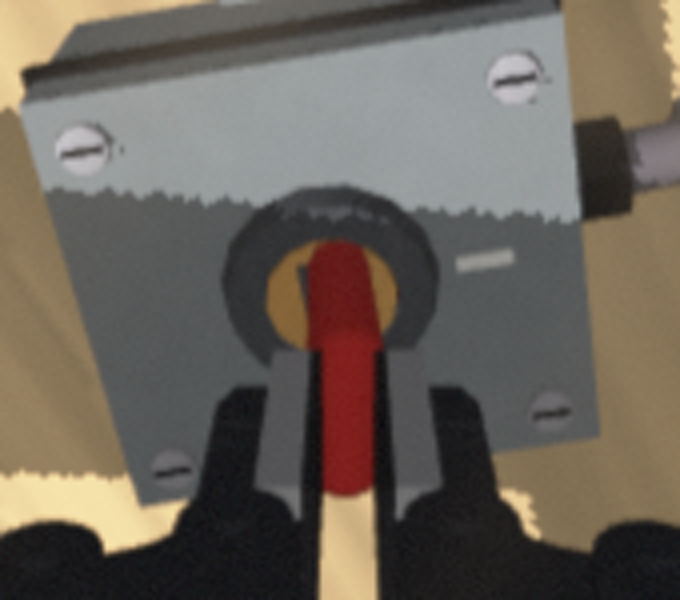

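```bash
python3 -m creep '[[[0,0,0],[0.006,-0.002,0.06]],[[0,0,0],[0,0,0]],[[0,0,0],[0,0,0]]]' | head -1; python3 st.py; python3 -m creep '[[[0,0,0],[0.006,-0.002,0.06]],[[0,0,0],[0,0,0]],[[0,0,0],[0,0,0]]]' | head -1; python3 st.py; python3 ht.py | head -1;python3 cap.py | tail -2
```

```text
clock: 42.95
t 42.95 F tool [ -4.54  -3.5  -10.36] M tool Ncm [ 87.83 -83.75  -7.3 ] pos mm [ 486.48 -160.59   62.43] yaw 59.666890733322006 lock-frame TCP mm [-0.91 -0.65  6.43]
clock: 43.32
t 43.33 F tool [ -4.92  -3.5  -11.5 ] M tool Ncm [ 95.37 -90.11 -25.25] pos mm [ 486.22 -160.45   62.41] yaw 56.232285580709245 lock-frame TCP mm [-0.62 -0.6   6.41]
cap top z pct [66.3  95.   95.93 96.3  96.81 98.9 ] xy [ 487.79 -158.02   96.68]
[(np.float64(-28.0), 13.3, 0.1), (np.float64(-24.0), 13.6, 0.1), (np.float64(-20.0), 13.7, 0.0), (np.float64(-16.0), 14.1, 0.0), (np.float64(-12.0), 14.3, -0.6), (np.float64(-8.0), 14.5, -1.3), (np.float64(-4.0), 14.7, -0.0)]
top slope dz/dx [  0.  -33.9] x range -11.60692221447876 13.837748431371505
```

```bash
python3 -m creep '[[[0,0,0],[0.003,-0.001,0.03]],[[0,0,0],[0,0,0]],[[0,0,0],[0,0,0]],[[0,0,0],[0,0,0]],[[0,0,0],[0,0,0]],[[0,0,0],[0,0,0]],[[0,0,0],[0,0,0]],[[0,0,0],[0,0,0]]]' ; python3 st.py
```

```text
clock: 44.42
eef_pos: [0.486, -0.1604, 0.0624]
tool_rot: [0.887, 0.458, -0.041, 0.037]
ft_force: [-6.1, -0.0, 11.8]
grip_width: 0.0066
grasp_force: 60.7
t 44.42 F tool [ -4.8   -4.66 -11.45] M tool Ncm [100.21 -92.58 -27.61] pos mm [ 486.04 -160.36   62.38] yaw 54.51561927545355 lock-frame TCP mm [-0.43 -0.56  6.38]
```

The torque against the stop holds steady, the key is down and the grip is firm. Handing in.

```bash
python3 -c "
from workcell import workorder
print(workorder.job_done())"
```

```text
the job is handed in; nothing more can be done
None
```

I handed the job in at about 44 s of the 67 s allowed: the red key measured fully home in the lock and turned clockwise to its stop, with the fingers still gripping it, but the hand-in gave no verdict.

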